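Refit the filter and snap the louvred cover onto a heater intake box

TASK

Close up the heater's air intake box with its clean filter in it: lay the clean (blue) filter cassette flat on the ledges inside the box, then hook the lip of the louvred cover through the slot in the box's front wall with the cover's rear end held up, swing the cover down and press its rear end until the spring catch snaps over it and it lies flat. Leave the other things on the bench where they are.

Things in the scene. Friction and masses are not known exactly. Their poses are not given: they have to be found in the camera images.
- housing: Green sheet-steel air intake box of a heater, open on top, fixed to the bench, 168 x 122 mm, walls 4 mm. Origin: centre of its underside. +x runs from the front wall (slot; round outlet spigot sticking out 33 mm low down; on the robot's side) to the rear wall (spring catch); z up. Cavity 160 mm (x) by 114 mm (y).
- rim (a point): Middle of the box's open mouth, level with the side and rear rims, 90 mm above the bench. The front wall stands higher, to 104.5 mm. Axes as the housing's.
- slot (a point): Centre of the slot right through the front wall: 70 mm wide (y), 13.5 mm high (from 8 mm below the rims to 5.5 mm above them). The wall is 4 mm thick (x); this point is half-way through it, 82 mm in front of the box's middle and 1.25 mm below rim level. Axes as the housing's.
- filter_seat (a point): Middle of the cavity, level with the tops of the two ledges (12 mm wide, along both side walls), 44 mm below the rims. The filter's underside belongs here: flat, its length along the housing's x, either way round, ridge up, 3 mm to spare on every side.
- filter_grip (a point): Clean filter cassette (loose, flat on the bench, 0.15 to 0.31 kg): aluminium frame, blue mesh, 154 mm (x) by 108 (y) by 20 mm, with a grip ridge across the middle of its top 10 mm thick (x), 60 mm long (y), 18 mm high. Point: centre of the ridge, 29 mm above the cassette's underside, 9 mm above its top face. z up.
- cover_grip (a point): Off-white louvred cover (loose, right way up on the bench, 0.17 to 0.34 kg): stiff plate 168 (x) by 126 (y) by 4 mm, lip on its front (-x) edge, black grip ridge across its top 12 mm thick (x), 70 long (y), 24 high. Point: centre of the ridge, 16 mm above the plate's underside, 89 mm behind its front edge, 79 mm ahead of its rear edge. Closed: 16 mm above rim, 10 mm behind it (+x).
- cover_lip (a point): Middle of the lip's front edge, half-way through its thickness (103 mm in front of cover_grip and 14 mm below it). The lip is level with the plate, 60 mm wide, 4 mm thick, 14 mm long. Hooked: through the slot with the cover tilted 0.2 to 0.45 rad, rear up; its edge shows outside the wall. Closed: about 10 mm in front of slot (-x), 3 mm above it. Axes as the cover's.
- cover_press (a point): Slightly greyer pad on the cover's top face near its rear edge (52 mm behind cover_grip and 12 mm below it, 27 mm from the rear edge): where to press the cover shut. Closed: 4 mm above rim level, 62 mm behind rim (+x). Axes as the cover's.
- catch_nose (a point): Inner point of the spring catch's V-shaped steel nose, 36 mm wide, in the middle of the rear wall. At rest it is 84.5 mm behind rim (+x) and 6.5 mm above it; the closed cover's rear edge reaches about 4 mm under it. A steep ramp leads from it up and outwards to a small tab 26 mm above rim level.
- catch (a joint): Spring catch, rad: 0 at rest, grows as its nose is pushed outwards (0.1 rad is 5 mm), sprung back to 0. A hooked cover that is let go rests on the ramp, its rear edge 8 to 17 mm up; pressing the pad down with about 5 to 12 N makes the catch give and snap back over the edge.
- old_filter: Bystander: the old filter cassette, same size and shape as the clean one but brown with dirt, dark frame. Origin: centre of its underside.
- screwdriver: Bystander: screwdriver with red handle, 200 mm, lying down.
- paintbrush: Bystander: paint brush with wooden handle, 190 mm, lying down.
- paint_tin: Bystander: blue paint tin, 84 mm across, 100 mm tall, standing.
- tape_roll: Bystander: yellow roll of tape, 96 mm across, 36 mm high, lying flat.
- mug: Bystander: white mug, 80 mm across, 90 mm tall, standing.
- sanding_block: Bystander: cork sanding block, 95 x 62 x 32 mm, lying flat.
There are look-alikes about, which are no part of the job. Of the things that look like the part that bears filter_grip, the middle-sized one is meant.

How it is judged (in metres and radians):
On the way, in this order (a step that is already met when the one before it is completed fails the run):
1. the clean filter lies flat on the ledges inside the box (x of filter_grip in the frame of housing between -0.007 and 0.007 m and y of filter_grip in the frame of housing between -0.007 and 0.007 m and z of filter_grip in the frame of housing between 0.0725 and 0.0785 m and angle between filter_grip's own z axis and vertical below 0.04 rad), for 0.2 s.
2. the cover's lip is through the slot in the front wall while its rear end is still up (x of cover_lip in the frame of housing below -0.084 m and y of cover_lip in the frame of housing between -0.01 and 0.01 m and z of cover_lip in the frame of housing between 0.081 and 0.0955 m and z of cover_press in the frame of housing above 0.099 m and y of cover_grip in the frame of housing between -0.015 and 0.015 m), for 0.1 s.
At the end, for the whole second after the job is handed in: Filter flat on the ledges (within 3 mm of height, 7 mm of the middle); cover flat on the rims (0.03 rad, 3 mm), within 10 mm of the middle, its lip at least 2.5 mm out through the slot, and the catch sprung back over its rear edge (below 0.045 rad) (all of step 1 and x of cover_lip in the frame of housing below -0.0865 m and y of cover_lip in the frame of housing between -0.01 and 0.01 m and z of cover_lip in the frame of housing between 0.081 and 0.0955 m and angle between the z axis of cover_grip and the z axis of housing, either way round below 0.03 rad and z of cover_press in the frame of housing between 0.091 and 0.097 m and y of cover_grip in the frame of housing between -0.01 and 0.01 m and value of joint catch below 0.045 rad); the robot touches nothing.
It fails at once if a bystander on the bench is moved by more than 30 mm (distance of any of old_filter, screwdriver, paintbrush, paint_tin, tape_roll, mug, sanding_block from where it was at the start of the episode above 0.03 m).
It also fails if it takes over 64 s, if anything falls off the work surface, if the arm or the gripper's body presses on something with over 40 N, if the wrist force passes 120 N, or if a joint passes its speed limit or range.

ROBOT

A 6-joint arm with a two-finger parallel gripper is mounted at the origin on the work surface. World frame = base frame: x ahead of the robot, y to its left, z up, the work surface at z = 0. Lengths are in mm, angles in rad, forces in N, time in s.
With the tool pointing down it reaches from about 325 to 850 mm from the base axis. Payload 4.4 kg.
Tool frame: the origin (TCP) lies between the finger pads; the fingertips stand 14 mm ahead of it and the grasp point (between the pads) lies 5 mm behind it (env.tips_ahead is the x of the fingertips in the tool frame, in mm); x points along the fingers, z is the direction in which the jaws open and shut, and the axes are right-handed (so a half turn about x gives the same grasp; the last joint's range is limited). The gripper opens to 94 mm and grips with 3 to 60 N. Pads are 16 mm wide; open, the fingers measure 119 mm over their backs; the gripper's body (75 mm by 177 mm) begins 78 mm behind the grasp point.
Start: joints at [1.075, 0.207, 1.542, -0, 1.393, -0.15], TCP at [194.906, 540.961, 219.447] pointing down, gripper open.
Joint ranges: [-2.73, 2.73], [-0.86, 2.22], [0.23, 2.46], [-1.11, 4.25], [0.08, 2.63], [-2.82, 2.82]. Speed limits (rad/s): [2.79, 2.79, 3.14, 3.14, 3.14, 3.14].

INTERFACE

Orientations are given as a unit quaternion [x, y, z, w].
In Python, from plant import env gives the robot as it stands.
- The arm moves only by the tool send_rows, never from a script. Its argument "rows" is a list of rows, each an object of numbers: "x", "y", "z": the shift along the tool's x, y, z in mm; "ax", "ay", "az": the turn, a rotation vector about the tool's x, y, z in degrees; "claw": the gripper command: -1 is shut, 1 is fully open, values between are in proportion. A call has 1 to 8 rows; each row is the pose to reach, as a shift and turn from the pose commanded when the call began, along the tool's axes at that moment; what a row does not reach only later rows make up. A row lasts 1/10 s, in which the tool goes at most 50 mm and 8.59 degrees, less where a joint would pass 70% of its speed; a pose out of reach is approached as far as the arm can. A call with a gripper value outside its range is refused whole. The fingers move at their own pace and stop on an object; "grip_force" is the grip in N (left out, the last holds). Time passes only in rows, so rows that repeat a pose let the fingers close. It gives the time, the measured TCP pose, the force and the opening at its end, in the units of the state.
- env.get_obs(): the state, without advancing time (a new reading comes with each control period).
- env.grab_frame(name): name is "scene" or "top" or "wrist"; returns a dict with "color" (400x640x3 uint8, blue, green, red), "mtx" (3x3 intrinsics, pixels), "R" (3x3) and "t" (3): a world point X has camera coordinates R X + t. Camera axes: x right, y down, z forward; pixel columns grow to the right and rows downward; lengths in mm; the calibration is good to about 2 mm. A picture is of the moment at which its call begins. There is no depth.
- env.finish_job(): hands the job in, once; it reports no verdict.
The state is a dict: "clock": time; "joint_pos": joint angles; "qd": joint speeds; "joint_efforts": joint torques, N m; "eef_pos": TCP position; "ee_rot": TCP orientation; "wrist_force": force on the tool from outside, world axes, zero at the start; "wrist_torque": the same for the moment, N m; "finger_gap": finger opening in mm.
Only numpy, scipy, OpenCV 4.12 (cv2) and the standard library are available. Lean on these libraries where they do the work, as an engineer would, in place of code of your own. Each camera call takes 0.05 s, during which the arm holds its last target.

## Working session

There is one attempt and no reset: what is moved stays moved. The work goes in short steps, Python scripts to look and compute and a tool call to move; the robot and the scene stay as the last step left them, time stands still between calls to the robot, and variables do not carry over. Pictures are saved under pics/ and viewed, and the job is handed in when it is done.

Besides the shell and the picture viewer there is one more tool, called after "Call:" by a JSON object that holds its "method" and its "body". send_rows: Moves the arm, as the interface text tells. Its arguments: {"type":"object","properties":{"rows":{"type":"array","items":{"type":"object","properties":{"x":{"type":"number"},"y":{"type":"number"},"z":{"type":"number"},"ax":{"type":"number"},"ay":{"type":"number"},"az":{"type":"number"},"claw":{"type":"number"}}}},"grip_force":{"type":"number"}},"required":["rows"]}

```bash
ls; mkdir -p pics; python3 - <<'E'
from plant import env
import cv2,numpy as np
for n in ["scene","top","wrist"]:
    f=env.grab_frame(n); cv2.imwrite(f"pics/{n}0.png",f["color"]); np.savez(f"pics/{n}0.npz",**f)
    print(n,np.round(f["mtx"],1).tolist(),np.round(f["R"],3).tolist(),np.round(f["t"],1).tolist())
o=env.get_obs();print(o)
print(env.tips_ahead)
E
```

```text
pics
scene [[448.9, 0.0, 321.8], [0.0, 448.9, 201.2], [0.0, 0.0, 1.0]] [[0.188, 0.982, -0.015], [0.728, -0.15, -0.669], [-0.659, 0.115, -0.743]] [-88.9, -291.0, 1473.6]
top [[401.0, 0.0, 320.3], [0.0, 401.0, 200.8], [0.0, 0.0, 1.0]] [[-0.016, -1.0, -0.019], [-0.998, 0.017, -0.065], [0.065, 0.018, -0.998]] [8.6, 502.8, 1313.1]
wrist [[301.7, 0.0, 318.3], [0.0, 301.7, 198.4], [0.0, 0.0, 1.0]] [[0.34, 0.941, -0.003], [0.911, -0.328, 0.248], [0.233, -0.087, -0.969]] [-573.9, -25.4, 391.9]
{'clock': 0.15, 'joint_pos': array([ 1.07454683e+00,  2.07262719e-01,  1.54258177e+00, -2.81009713e-05,
        1.39347459e+00, -1.50527657e-01]), 'qd': array([ 1.37526426e-05, -1.33928781e-03, -3.14672165e-03, -1.41303613e-03,
        6.32526362e-04,  2.55143000e-03]), 'joint_efforts': array([ 4.85227229e-04, -3.71318293e+01, -2.81812334e+01,  6.96252566e-02,
        3.27989249e-02, -1.03906173e-04]), 'eef_pos': array([194.60985222, 540.45205079, 218.55655063]), 'ee_rot': array([-0.40682981,  0.57908983,  0.40626815,  0.57800576]), 'wrist_force': array([ 0.14126435, -0.2411912 ,  1.55258022]), 'wrist_torque': array([ 0.05112176, -0.01322606,  0.00095209]), 'finger_gap': 93.97946042904306}
14.0
```

View pics/scene0.png

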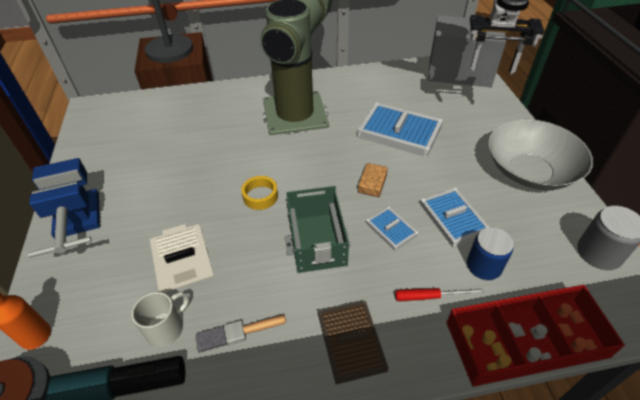

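View pics/top0.png

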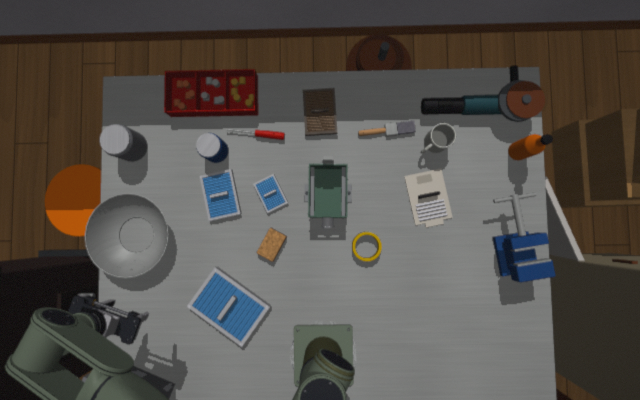

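View pics/wrist0.png

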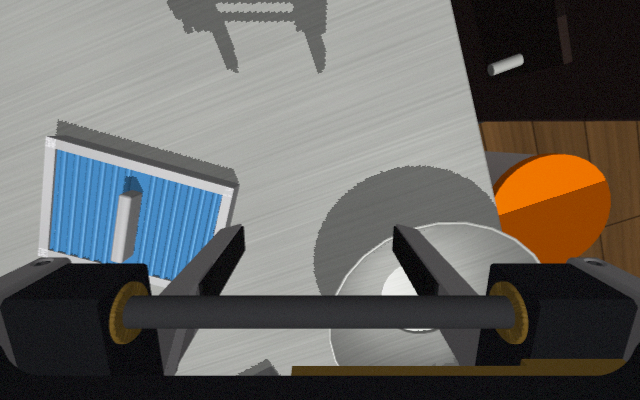

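Three blue cassettes; the middle-sized one is at top-image (220,195). Housing at (328,190), cover at (428,198), lip toward the robot. Zooming in.

```bash
cat > h.py <<'E'
import numpy as np,cv2
def load(n): return dict(np.load(f"pics/{n}.npz"))
def ray(f,uv,z):
    u=np.linalg.inv(f["mtx"])@np.array([uv[0],uv[1],1.]); d=f["R"].T@u; c=-f["R"].T@f["t"]
    return c+d*(z-c[2])/d[2]
def proj(f,X):
    p=f["R"]@np.asarray(X,float)+f["t"]; p=f["mtx"]@p; return p[:2]/p[2]
def tri(obs):
    A=[];b=[]
    for f,uv in obs:
        d=f["R"].T@(np.linalg.inv(f["mtx"])@np.array([uv[0],uv[1],1.]));d/=np.linalg.norm(d);c=-f["R"].T@f["t"]
        P=np.eye(3)-np.outer(d,d);A.append(P);b.append(P@c)
    A=np.vstack(A);b=np.hstack(b);x=np.linalg.lstsq(A,b,rcond=None)[0];return x,np.linalg.norm(A@x-b)
E
python3 - <<'E'
from h import *
t=load("top0")["color"]
a=cv2.resize(t[150:240,190:290],None,fx=7,fy=6,interpolation=cv2.INTER_CUBIC)
cv2.imwrite("pics/c1.png",cv2.resize(t[160:230,190:290],None,fx=8,fy=8,interpolation=cv2.INTER_CUBIC))
cv2.imwrite("pics/c2.png",cv2.resize(t[155:230,295:395],None,fx=8,fy=8,interpolation=cv2.INTER_CUBIC))
cv2.imwrite("pics/c3.png",cv2.resize(t[160:232,390:465],None,fx=8,fy=8,interpolation=cv2.INTER_CUBIC))
E
```

```text
(no output)
```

View pics/c1.png

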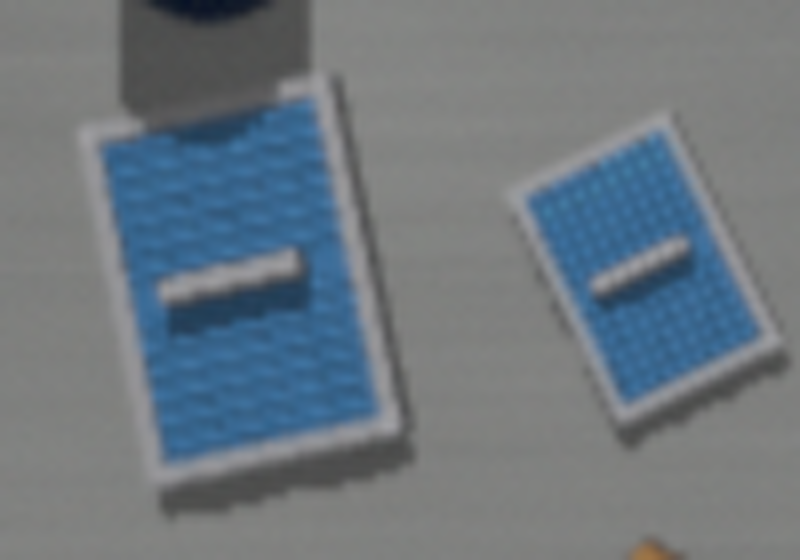

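View pics/c2.png

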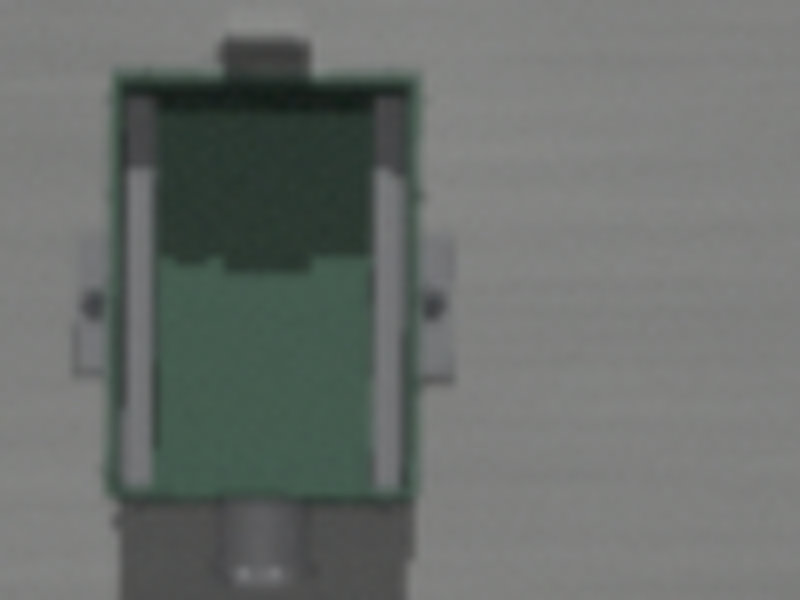

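View pics/c3.png

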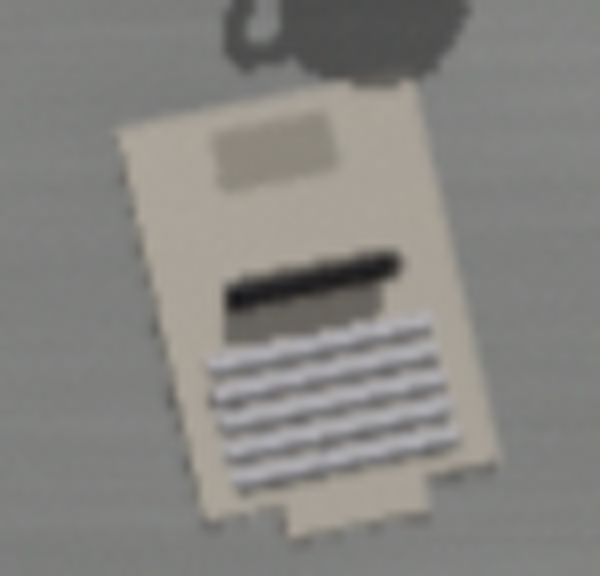

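```bash
python3 - <<'E'
from h import *
f=load("top0")
def q(pts,o,zs): return np.array([ray(f,(o[0]+(p[0]+.5)/8-.5,o[1]+(p[1]+.5)/8-.5),z) for p,z in zip(pts,zs)])
def rect(P,nm):
    # P order RL(far, left), FR, NR, NL
    print(nm,np.round(P[:,:2],1).tolist(),"ctr",np.round(P.mean(0),1))
    for i in range(4):
        d=P[(i+1)%4]-P[i];print("  ",np.round(np.linalg.norm(d[:2]),1),round(np.degrees(np.arctan2(d[1],d[0])),2))
rect(q([(82,125),(330,80),(402,428),(158,485)],(190,160),[20]*4),"filt")
r=q([(160,292),(300,262)],(190,160),[38,38]);print(r,r.mean(0),np.degrees(np.arctan2(*(r[1]-r[0])[1::-1])))
rect(q([(112,70),(420,70),(415,498),(110,500)],(295,155),[90,90,104.5,104.5]),"house")
rect(q([(118,130),(415,80),(498,462),(205,520)],(390,160),[4]*4),"cover")
r=q([(228,298),(400,264)],(390,160),[28,28]);print(r,r.mean(0))
r=q([(290,538),(428,514)],(390,160),[4,4]);print(r,r.mean(0))
E
```

```text
filt [[595.2, 401.3], [612.2, 297.4], [466.5, 267.6], [444.6, 369.1]] ctr [529.6 333.9  20. ]
   105.3 -80.72
   148.7 -168.46
   103.8 102.19
   154.0 12.07
[[523.25951652 363.13831879  38.        ]
 [534.59513808 305.46239818  38.        ]] [528.9273273  334.30035848  38.        ] -78.88081610022964
house [[617.1, 34.3], [614.8, -87.0], [446.2, -80.9], [447.4, 36.7]] ctr [531.4 -24.2  97.2]
   121.2 -91.08
   168.7 177.95
   117.6 89.44
   169.7 -0.83
cover [[582.6, -281.8], [601.4, -406.1], [441.3, -434.7], [419.3, -313.0]] ctr [ 511.2 -358.9    4. ]
   125.7 -81.42
   162.6 -169.88
   123.7 100.27
   166.3 10.79
[[ 509.69498757 -320.00566769   28.        ]
 [ 522.4214315  -390.48999767   28.        ]] [ 516.05820954 -355.24783268   28.        ]
[[ 411.24510351 -347.84463865    4.        ]
 [ 420.25768272 -405.07895124    4.        ]] [ 415.75139312 -376.46179495    4.        ]
```

```bash
cat >> h.py <<'E'
from scipy.spatial.transform import Rotation as Ro
def tool(yaw,pitch=0):
    """tool x down, jaw axis z along yaw dir (deg); pitch(rad): tilt so +jaw end goes up"""
    x=np.array([0,0,-1.]);c,s=np.cos(np.radians(yaw)),np.sin(np.radians(yaw));z=np.array([c,s,0]);y=np.cross(z,x)
    R=np.column_stack([x,y,z]); ax=np.array([-s,c,0])
    return Ro.from_rotvec(-pitch*ax)*Ro.from_matrix(R)
def delta(o,pos,R):
    R0=Ro.from_quat(o["ee_rot"]);d=R0.inv().apply(np.asarray(pos)-o["eef_pos"]);r=(R0.inv()*R).as_rotvec(degrees=True)
    print("shift",np.round(d,1),"turn",np.round(r,2),"dist",round(np.linalg.norm(d)),"ang",round(np.linalg.norm(r),1))
def st(o):
    R=Ro.from_quat(o["ee_rot"]).as_matrix();print("t",round(o["clock"],2),"tcp",np.round(o["eef_pos"],2),"x",np.round(R[:,0],4),"z",np.round(R[:,2],4),"yaw",round(np.degrees(np.arctan2(R[1,2],R[0,2])),2),"F",np.round(o["wrist_force"],1),"gap",round(o["finger_gap"],1),"j6",np.round(o["joint_pos"],2))
E
python3 - <<'E'
from plant import env
from h import *
o=env.get_obs();st(o)
f=load("wrist0");c=-f["R"].T@f["t"];R0=Ro.from_quat(o["ee_rot"])
print("cam in tool",R0.inv().apply(c-o["eef_pos"]),"cam axes in tool",np.round(R0.as_matrix().T@f["R"].T,3))
np.savez("cam.npz",p=R0.inv().apply(c-o["eef_pos"]),R=R0.as_matrix().T@f["R"].T)
for y in (11,191):
  delta(o,[529.5,334,250],tool(y))
E
```

```text
t 0.15 tcp [194.61 540.45 218.56] x [-8.0e-04 -1.5e-03 -1.0e+00] z [ 0.3389  0.9408 -0.0017] yaw 70.19 F [ 0.1 -0.2  1.6] gap 94.0 j6 [ 1.07  0.21  1.54 -0.    1.39 -0.15]
cam in tool [-165.85509102   72.12499824    0.29986242] cam axes in tool [[ 0.001 -0.248  0.969]
 [-0.001 -0.969 -0.248]
 [ 1.    -0.001 -0.001]]
shift [ -31.4 -385.   -80.8] turn [ 5.919e+01 -1.000e-01  4.000e-02] dist 395 ang 59.2
shift [ -31.4 -385.   -80.8] turn [-1.2081e+02 -4.0000e-02 -1.1000e-01] dist 395 ang 120.8
```

Call:
{"method": "send_rows", "body": {"rows": [{"x":-31,"y":-385,"z":-81,"ax":59.2,"claw":1},{"x":-31,"y":-385,"z":-81,"ax":59.2,"claw":1},{"x":-31,"y":-385,"z":-81,"ax":59.2,"claw":1},{"x":-31,"y":-385,"z":-81,"ax":59.2,"claw":1},{"x":-31,"y":-385,"z":-81,"ax":59.2,"claw":1},{"x":-31,"y":-385,"z":-81,"ax":59.2,"claw":1},{"x":-31,"y":-385,"z":-81,"ax":59.2,"claw":1},{"x":-31,"y":-385,"z":-81,"ax":59.2,"claw":1}]}}

```text
$.rows[0]: bad value
```

Call:
{"method": "send_rows", "body": {"rows": [{"claw":-0.4},{"claw":-0.4},{"claw":-0.4},{"claw":-0.4},{"claw":-0.4}]}}

```text
$.rows[0]: bad value
```

```bash
cat > snap.py <<'E'
import sys
from plant import env
from h import *
st(env.get_obs())
for a in sys.argv[1:]:
    n=a.rstrip("0123456789"); n=a.split("_")[0]
    f=env.grab_frame(n);np.savez(f"pics/{a}.npz",**f);cv2.imwrite(f"pics/{a}.png",f["color"])
E
python3 snap.py wrist_1
```

```text
t 0.15 tcp [194.61 540.45 218.56] x [-8.0e-04 -1.5e-03 -1.0e+00] z [ 0.3389  0.9408 -0.0017] yaw 70.19 F [ 0.1 -0.2  1.6] gap 94.0 j6 [ 1.07  0.21  1.54 -0.    1.39 -0.15]
```

View pics/wrist_1.png

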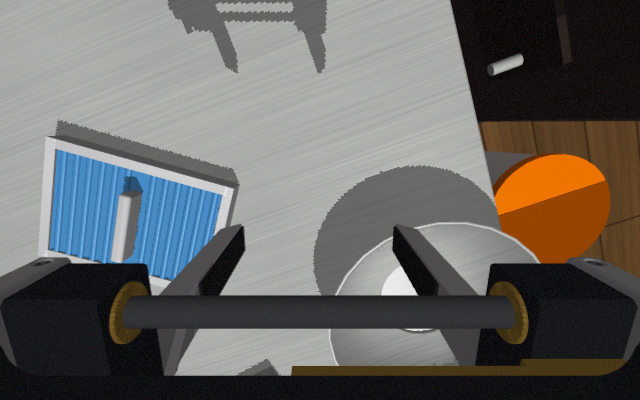

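Call:
{"method": "send_rows", "body": {"rows": [{"x":-31,"y":-385,"z":-81,"ax":59.2,"ay":0,"az":0,"claw":1},{"x":-31,"y":-385,"z":-81,"ax":59.2,"ay":0,"az":0,"claw":1},{"x":-31,"y":-385,"z":-81,"ax":59.2,"ay":0,"az":0,"claw":1},{"x":-31,"y":-385,"z":-81,"ax":59.2,"ay":0,"az":0,"claw":1},{"x":-31,"y":-385,"z":-81,"ax":59.2,"ay":0,"az":0,"claw":1},{"x":-31,"y":-385,"z":-81,"ax":59.2,"ay":0,"az":0,"claw":1},{"x":-31,"y":-385,"z":-81,"ax":59.2,"ay":0,"az":0,"claw":1},{"x":-31,"y":-385,"z":-81,"ax":59.2,"ay":0,"az":0,"claw":1}]}}

```text
clock: 1.0
eef_pos: [531.5, 332.6, 250.4]
ee_rot: [-0.067, 0.704, 0.067, 0.704]
wrist_force: [-0.2, 0.9, -0.0]
finger_gap: 93.9
```

Call:
{"method": "send_rows", "body": {"rows": [{"x":0,"y":0,"z":0,"ax":0,"ay":0,"az":0,"claw":-0.4},{"x":0,"y":0,"z":0,"ax":0,"ay":0,"az":0,"claw":-0.4},{"x":0,"y":0,"z":0,"ax":0,"ay":0,"az":0,"claw":-0.4},{"x":0,"y":0,"z":0,"ax":0,"ay":0,"az":0,"claw":-0.4}]}}

```text
clock: 1.4
eef_pos: [528.3, 335.2, 250.2]
ee_rot: [-0.068, 0.704, 0.068, 0.704]
wrist_force: [-0.2, 0.1, -0.9]
finger_gap: 65.6
```

```bash
python3 snap.py wrist_2
```

```text
t 1.4 tcp [528.27 335.24 250.23] x [-8.e-04 -1.e-04 -1.e+00] z [ 9.813e-01  1.926e-01 -8.000e-04] yaw 11.11 F [-0.2  0.1 -0.9] gap 65.6 j6 [0.43 0.29 1.37 0.   1.48 0.23]
```

View pics/wrist_2.png

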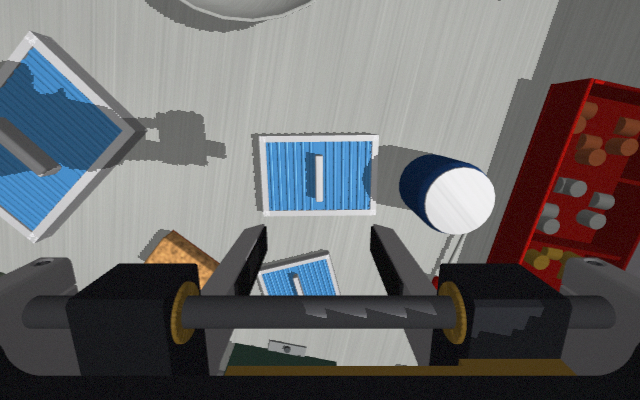

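```bash
python3 - <<'E'
from h import *
t=load("wrist_2")["color"]
cv2.imwrite("pics/c4.png",cv2.resize(t[125:225,245:390],None,fx=5.5,fy=5.5,interpolation=cv2.INTER_CUBIC))
E
```

```text
(no output)
```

View pics/c4.png

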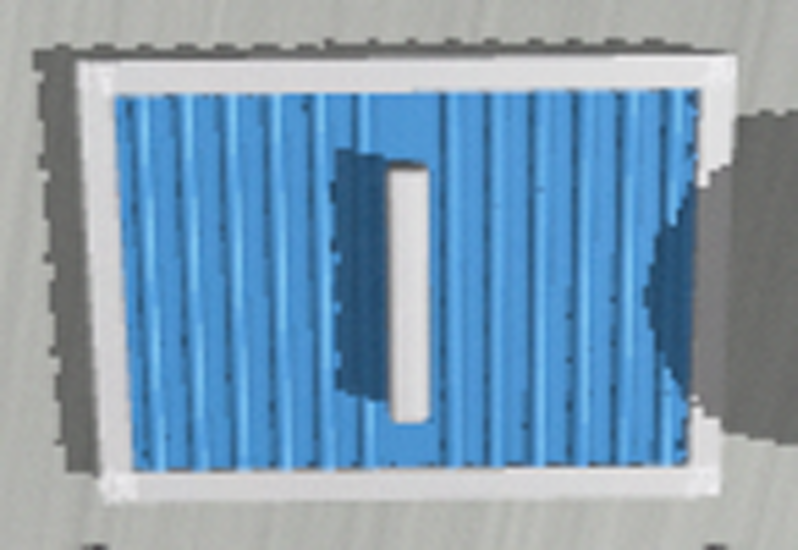

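```bash
python3 - <<'E'
from h import *
f=load("wrist_2")
q=lambda p,z:ray(f,(245+(p[0]+.5)/5.5-.5,125+(p[1]+.5)/5.5-.5),z)
P=np.array([q(p,20) for p in [(77,60),(737,56),(720,495),(103,502)]])
print(np.round(P[:,:2],1).tolist(),P.mean(0))
for i in range(4):
    d=P[(i+1)%4]-P[i];print("  ",np.round(np.linalg.norm(d[:2]),1),round(np.degrees(np.arctan2(d[1],d[0])),2))
r=np.array([q(p,38) for p in [(387,168),(429,168),(430,422),(389,422)]]);print(np.round(r,1).tolist(),r.mean(0))
for i in range(4):
    d=r[(i+1)%4]-r[i];print("  ",np.round(np.linalg.norm(d[:2]),1),round(np.degrees(np.arctan2(d[1],d[0])),2))
E
```

```text
[[442.3, 373.6], [593.6, 404.1], [615.3, 298.9], [464.2, 267.5]] [528.85060715 336.02523682  20.        ]
   154.4 11.4
   107.5 -78.36
   154.3 -168.26
   108.4 101.68
[[518.0, 364.8, 38.0], [527.4, 366.6, 38.0], [539.3, 308.1, 38.0], [529.8, 306.3, 38.0]] [528.61950602 336.45640529  38.        ]
   9.5 11.06
   59.7 -78.51
   9.7 -168.94
   59.7 101.36
```

```bash
python3 - <<'E'
from plant import env
from h import *
o=env.get_obs();delta(o,[528.8,336.2,70],tool(11.6));delta(o,[528.8,336.2,36],tool(11.6))
E
```

```text
shift [180.4   0.8   0.7] turn [-0.49 -0.03 -0.  ] dist 180 ang 0.5
shift [214.4   0.8   0.7] turn [-0.49 -0.03 -0.  ] dist 214 ang 0.5
```

Call:
{"method": "send_rows", "body": {"rows": [{"x":180,"y":0.8,"z":0.7,"ax":-0.5,"ay":0,"az":0,"claw":-0.4},{"x":180,"y":0.8,"z":0.7,"ax":-0.5,"ay":0,"az":0,"claw":-0.4},{"x":180,"y":0.8,"z":0.7,"ax":-0.5,"ay":0,"az":0,"claw":-0.4},{"x":180,"y":0.8,"z":0.7,"ax":-0.5,"ay":0,"az":0,"claw":-0.4},{"x":180,"y":0.8,"z":0.7,"ax":-0.5,"ay":0,"az":0,"claw":-0.4},{"x":180,"y":0.8,"z":0.7,"ax":-0.5,"ay":0,"az":0,"claw":-0.4}]}}

```text
clock: 2.05
eef_pos: [529.8, 336.0, 70.9]
ee_rot: [-0.071, 0.704, 0.071, 0.703]
wrist_force: [-0.4, 0.1, 0.6]
finger_gap: 28.0
```

```bash
python3 - <<'E'
from plant import env
from h import *
o=env.get_obs();st(o);delta(o,[528.8,336.2,36],tool(11.6))
E
```

```text
t 2.05 tcp [529.79 335.95  70.88] x [-1.e-04  0.e+00 -1.e+00] z [ 9.797e-01  2.004e-01 -1.000e-04] yaw 11.56 F [-0.4  0.1  0.6] gap 28.0 j6 [0.43 0.47 1.53 0.   1.15 0.23]
shift [34.9  0.4 -0.9] turn [-0.04 -0.01 -0.  ] dist 35 ang 0.0
```

Call:
{"method": "send_rows", "body": {"rows": [{"x":17,"y":0.3,"z":-0.6,"ax":0,"ay":0,"az":0,"claw":-0.4},{"x":34.5,"y":0.3,"z":-0.6,"ax":0,"ay":0,"az":0,"claw":-0.4},{"x":34.5,"y":0.3,"z":-0.6,"ax":0,"ay":0,"az":0,"claw":-0.4},{"x":34.5,"y":0.3,"z":-0.6,"ax":0,"ay":0,"az":0,"claw":-1},{"x":34.5,"y":0.3,"z":-0.6,"ax":0,"ay":0,"az":0,"claw":-1},{"x":34.5,"y":0.3,"z":-0.6,"ax":0,"ay":0,"az":0,"claw":-1},{"x":34.5,"y":0.3,"z":-0.6,"ax":0,"ay":0,"az":0,"claw":-1},{"x":34.5,"y":0.3,"z":-0.6,"ax":0,"ay":0,"az":0,"claw":-1}], "grip_force": 35}}

```text
clock: 2.85
eef_pos: [530.2, 336.0, 38.1]
ee_rot: [-0.071, 0.703, 0.071, 0.704]
wrist_force: [-3.5, 0.1, 7.6]
finger_gap: 9.6
```

```bash
python3 snap.py
```

```text
t 2.85 tcp [530.24 335.96  38.09] x [ 0.0016  0.0011 -1.    ] z [0.9799 0.1993 0.0018] yaw 11.5 F [-3.5  0.1  7.6] gap 9.6 j6 [0.43 0.51 1.54 0.   1.09 0.23]
```

Call:
{"method": "send_rows", "body": {"rows": [{"x":-30,"y":0,"z":0,"ax":0,"ay":0,"az":0,"claw":-1},{"x":-80,"y":0,"z":0,"ax":0,"ay":0,"az":0,"claw":-1},{"x":-130,"y":0,"z":0,"ax":0,"ay":0,"az":0,"claw":-1},{"x":-170,"y":0,"z":0,"ax":0,"ay":0,"az":0,"claw":-1},{"x":-170,"y":0,"z":0,"ax":0,"ay":0,"az":0,"claw":-1},{"x":-170,"y":0,"z":0,"ax":0,"ay":0,"az":0,"claw":-1}]}}

```text
clock: 3.45
eef_pos: [530.1, 335.5, 207.0]
ee_rot: [-0.07, 0.703, 0.071, 0.704]
wrist_force: [0.1, -0.4, -1.9]
finger_gap: 9.4
```

```bash
python3 snap.py wrist_3
```

```text
t 3.45 tcp [530.07 335.53 207.05] x [ 0.0025  0.001  -1.    ] z [0.98   0.1991 0.0026] yaw 11.49 F [ 0.1 -0.4 -1.9] gap 9.4 j6 [ 0.43  0.32  1.42 -0.    1.39  0.23]
```

View pics/wrist_3.png

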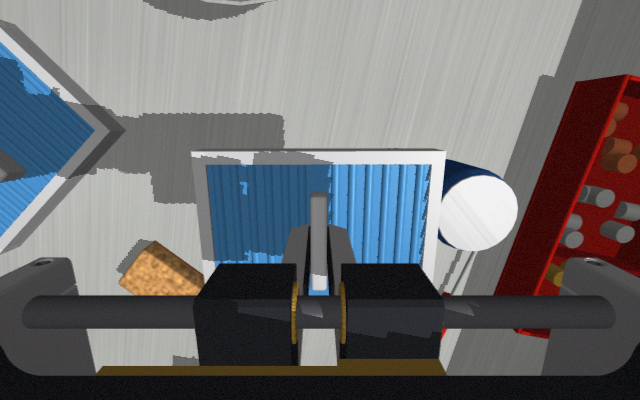

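```bash
python3 - <<'E'
from plant import env
from h import *
o=env.get_obs();delta(o,[531,-140,250],tool(-1.0))
f=load("wrist_3");R=Ro.from_quat(o["ee_rot"])
z=o["eef_pos"][2]-18
P=np.array([ray(f,p,z) for p in [(192,152),(446,151)]]);print(np.round(R.inv().apply(P-o["eef_pos"]),1))
E
```

```text
shift [ -44.9 -465.9  -92.4] turn [12.48 -0.11  0.04] dist 477 ang 12.5
[[ 18.1  54.2 -76. ]
 [ 17.8  54.6  79.8]]
```

Call:
{"method": "send_rows", "body": {"rows": [{"x":-45,"y":-200,"z":-40,"ax":12.5,"ay":0,"az":0,"claw":-1},{"x":-45,"y":-230,"z":-45,"ax":12.5,"ay":0,"az":0,"claw":-1},{"x":-45,"y":-466,"z":-92,"ax":12.5,"ay":0,"az":0,"claw":-1},{"x":-45,"y":-466,"z":-92,"ax":12.5,"ay":0,"az":0,"claw":-1},{"x":-45,"y":-466,"z":-92,"ax":12.5,"ay":0,"az":0,"claw":-1},{"x":-45,"y":-466,"z":-92,"ax":12.5,"ay":0,"az":0,"claw":-1},{"x":-45,"y":-466,"z":-92,"ax":12.5,"ay":0,"az":0,"claw":-1},{"x":-45,"y":-466,"z":-92,"ax":12.5,"ay":0,"az":0,"claw":-1}]}}

```text
clock: 4.3
eef_pos: [529.6, -63.4, 242.4]
ee_rot: [0.007, 0.709, -0.006, 0.705]
wrist_force: [-0.0, -0.4, -2.0]
finger_gap: 9.6
```

Call:
{"method": "send_rows", "body": {"rows": [{"x":0,"y":0,"z":0,"ax":0,"ay":0,"az":0,"claw":-1},{"x":0,"y":0,"z":0,"ax":0,"ay":0,"az":0,"claw":-1},{"x":0,"y":0,"z":0,"ax":0,"ay":0,"az":0,"claw":-1}]}}

```text
clock: 4.6
eef_pos: [530.5, -60.9, 243.5]
ee_rot: [0.007, 0.709, -0.005, 0.706]
wrist_force: [-0.1, 0.7, -2.0]
finger_gap: 9.6
```

```bash
python3 snap.py wrist_4
```

```text
t 4.6 tcp [530.53 -60.88 243.48] x [-0.0042  0.0018 -1.    ] z [ 0.9998 -0.0172 -0.0042] yaw -0.99 F [-0.1  0.7 -2. ] gap 9.6 j6 [-0.28  0.1   1.61  0.    1.43 -0.26]
```

View pics/wrist_4.png

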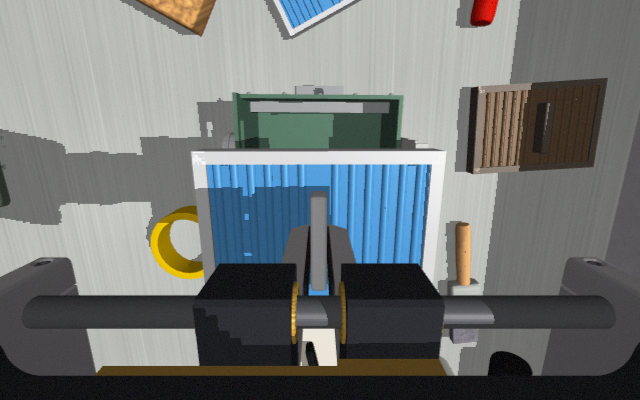

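Call:
{"method": "send_rows", "body": {"rows": [{"x":-15,"y":-95,"z":0,"ax":0,"ay":0,"az":0,"claw":-1},{"x":-15,"y":-95,"z":0,"ax":0,"ay":0,"az":0,"claw":-1},{"x":-15,"y":-95,"z":0,"ax":0,"ay":0,"az":0,"claw":-1},{"x":-15,"y":-95,"z":0,"ax":0,"ay":0,"az":0,"claw":-1},{"x":-15,"y":-95,"z":0,"ax":0,"ay":0,"az":0,"claw":-1},{"x":-15,"y":-95,"z":0,"ax":0,"ay":0,"az":0,"claw":-1}]}}

```text
clock: 5.25
eef_pos: [530.0, -155.1, 260.2]
ee_rot: [0.006, 0.707, -0.005, 0.707]
wrist_force: [-0.1, -0.1, -3.0]
finger_gap: 9.9
```

```bash
python3 snap.py wrist_5; python3 -c "
from h import *
t=load('wrist_5')['color']
cv2.imwrite('pics/c5.png',cv2.resize(t[10:160,210:420],None,fx=3.8,fy=3.8,interpolation=cv2.INTER_CUBIC))"
```

```text
t 5.25 tcp [ 529.98 -155.06  260.17] x [-1.e-03  8.e-04 -1.e+00] z [ 0.9999 -0.0151 -0.001 ] yaw -0.87 F [-0.1 -0.1 -3. ] gap 9.9 j6 [-0.44  0.13  1.55  0.    1.47 -0.43]
```

View pics/c5.png

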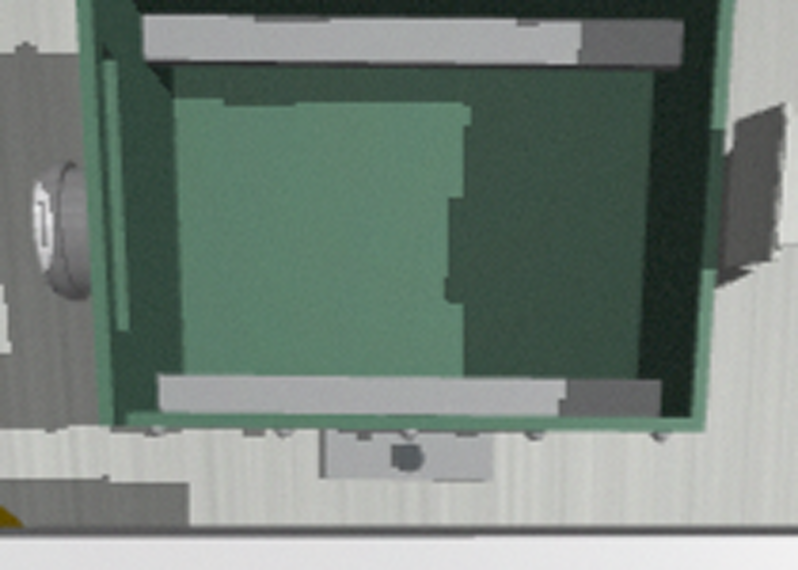

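```bash
python3 -c "
from h import *
t=load('wrist_5')['color']
cv2.imwrite('pics/c6.png',cv2.resize(t[0:130,220:415],None,fx=4,fy=4,interpolation=cv2.INTER_CUBIC))"
```

```text
(no output)
```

View pics/c6.png

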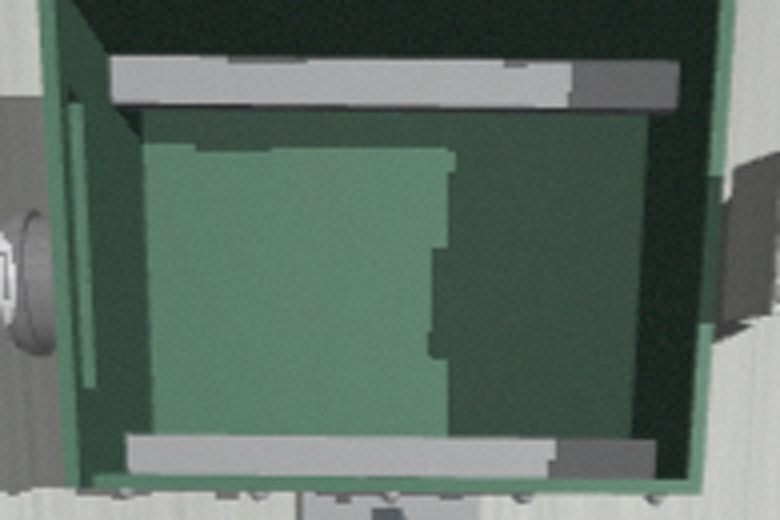

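```bash
python3 - <<'E'
from h import *
f=load("wrist_5")
q=lambda p,z:ray(f,(220+(p[0]+.5)/4-.5,(p[1]+.5)/4-.5),z)
L=np.array([q(p,46) for p in [(112,105),(679,110),(655,439),(125,434)]]);print("ledge inner",np.round(L,1).tolist(),L.mean(0))
for i in range(4):
    d=L[(i+1)%4]-L[i];print("  ",np.round(np.linalg.norm(d[:2]),1),round(np.degrees(np.arctan2(d[1],d[0])),2))
print("ledge2 outer",[np.round(q(p,46),1) for p in [(128,474),(655,478)]])
print("ledge1 outer",[np.round(q(p,46),1) for p in [(110,56),(680,62)]])
print("rim rear-right out",q((702,492),90),"inner",q((690,480),90), "front-out",q((66,487),104.5))
print("rear wall line out",q((735,0),90))
print("slot inner bottom?",q((88,387),85),q((74,103),85))
f=load("top0")
E
```

```text
ledge inner [[452.3, 23.2, 46.0], [613.2, 19.3, 46.0], [609.8, -70.3, 46.0], [449.6, -66.3, 46.0]] [531.2422979 -23.5391496  46.       ]
   161.0 -1.37
   89.7 -92.21
   160.2 178.57
   89.5 88.28
ledge2 outer [array([449.7, -78. ,  46. ]), array([610.2, -81.7,  46. ])]
ledge1 outer [array([452.7,  35.6,  46. ]), array([613. ,  31.5,  46. ])]
rim rear-right out [613.84921052 -85.75980752  90.        ] inner [610.46676079 -82.56793433  90.        ] front-out [445.94322983 -81.77631433 104.5       ]
rear wall line out [616.44196576  31.67446019  90.        ]
slot inner bottom? [448.87885869 -55.7920142   85.        ] [450.72432323  12.86701008  85.        ]
```

```bash
python3 - <<'E'
from plant import env
from h import *
f=load("wrist_5");t=f["color"]
g=t.sum(2).astype(int)
print(g[155,185:200],g[155,438:452]); print(g[144:158,330],g[144:158,220])
o=env.get_obs();R=Ro.from_quat(o["ee_rot"])
cv2.imwrite('pics/c7.png',cv2.resize(t[140:260,180:460],None,fx=2.8,fy=2.8,interpolation=cv2.INTER_CUBIC))
E
```

```text
[345 328 338 340 335 378 535 678 721 738 728 719 679 662 685] [727 728 728 729 732 734 731 715 574 341 337 340 342 350]
[583 580 579 567 411 257 286 501 677 676 679 676 679 676] [354 347 347 342 301 268 296 495 664 664 666 662 666 665]
```

View pics/c7.png

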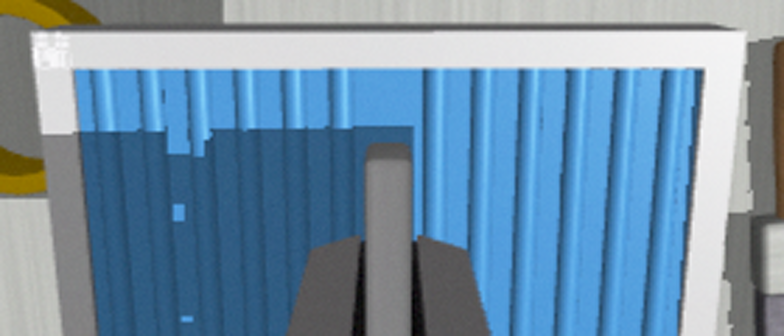

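```bash
python3 - <<'E'
from plant import env
from h import *
o=env.get_obs();delta(o,[531,-23.8,175],tool(-1.45))
E
```

```text
shift [ 85.4 131.4  -1. ] turn [ 0.57 -0.04 -0.03] dist 157 ang 0.6
```

Call:
{"method": "send_rows", "body": {"rows": [{"x":0,"y":50,"z":0,"ax":0.6,"ay":0,"az":0,"claw":-1},{"x":0,"y":100,"z":-0.6,"ax":0.6,"ay":0,"az":0,"claw":-1},{"x":30,"y":131,"z":-1,"ax":0.6,"ay":0,"az":0,"claw":-1},{"x":70,"y":131,"z":-1,"ax":0.6,"ay":0,"az":0,"claw":-1},{"x":85,"y":131,"z":-1,"ax":0.6,"ay":0,"az":0,"claw":-1},{"x":85,"y":131,"z":-1,"ax":0.6,"ay":0,"az":0,"claw":-1},{"x":85,"y":131,"z":-1,"ax":0.6,"ay":0,"az":0,"claw":-1},{"x":85,"y":131,"z":-1,"ax":0.6,"ay":0,"az":0,"claw":-1}]}}

```text
clock: 6.1
eef_pos: [532.8, -26.1, 177.7]
ee_rot: [0.01, 0.706, -0.01, 0.708]
wrist_force: [0.3, 0.7, -2.1]
finger_gap: 9.9
```

```bash
python3 snap.py wrist_6 top_6; python3 - <<'E'
from plant import env
from h import *
o=env.get_obs();delta(o,[531,-23.8,90],tool(-1.45))
t=load("top_6")["color"]
cv2.imwrite("pics/c8.png",cv2.resize(t[150:235,285:375],None,fx=7,fy=7,interpolation=cv2.INTER_CUBIC))
E
```

```text
t 6.1 tcp [532.79 -26.13 177.65] x [ 3.5e-03 -7.0e-04 -1.0e+00] z [ 0.9996 -0.0279  0.0035] yaw -1.6 F [ 0.3  0.7 -2.1] gap 9.9 j6 [-0.21  0.16  1.69  0.    1.29 -0.18]
shift [87.6  2.6 -2.1] turn [-0.18  0.2   0.04] dist 88 ang 0.3
```

View pics/wrist_6.png

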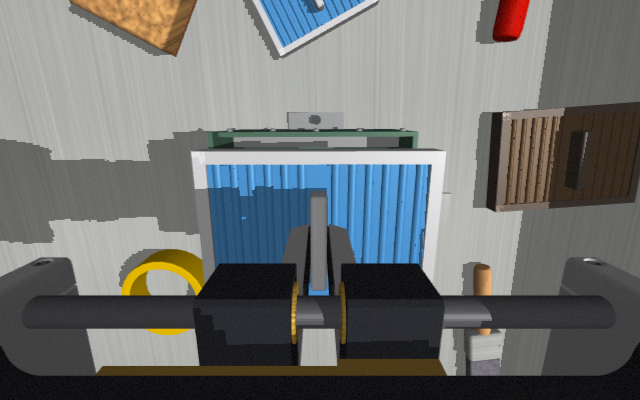

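Call:
{"method": "send_rows", "body": {"rows": [{"x":0,"y":0,"z":0,"ax":0,"ay":0,"az":0,"claw":-1},{"x":0,"y":0,"z":0,"ax":0,"ay":0,"az":0,"claw":-1},{"x":0,"y":0,"z":0,"ax":0,"ay":0,"az":0,"claw":-1}]}}

```text
clock: 6.5
eef_pos: [531.5, -26.1, 176.1]
ee_rot: [0.01, 0.707, -0.01, 0.707]
wrist_force: [-0.1, -0.2, -2.0]
finger_gap: 9.7
```

```bash
python3 - <<'E'
from plant import env
from h import *
o=env.get_obs();st(o);delta(o,[531,-23.7,110],tool(-1.45))
E
```

```text
t 6.5 tcp [531.54 -26.14 176.08] x [ 5.e-04 -1.e-04 -1.e+00] z [ 9.996e-01 -2.850e-02  5.000e-04] yaw -1.63 F [-0.1 -0.2 -2. ] gap 9.7 j6 [-0.21  0.16  1.69  0.    1.29 -0.18]
shift [66.1  2.4 -0.6] turn [-0.18  0.03  0.01] dist 66 ang 0.2
```

Call:
{"method": "send_rows", "body": {"rows": [{"x":0,"y":2.4,"z":-0.6,"ax":-0.2,"ay":0,"az":0,"claw":-1},{"x":20,"y":2.4,"z":-0.6,"ax":-0.2,"ay":0,"az":0,"claw":-1},{"x":20,"y":2.4,"z":-0.6,"ax":-0.2,"ay":0,"az":0,"claw":-1},{"x":20,"y":2.4,"z":-0.6,"ax":-0.2,"ay":0,"az":0,"claw":-1},{"x":20,"y":2.4,"z":-0.6,"ax":-0.2,"ay":0,"az":0,"claw":-1}]}}

```text
clock: 7.0
eef_pos: [531.3, -23.6, 156.4]
ee_rot: [0.009, 0.707, -0.009, 0.707]
wrist_force: [0.0, 0.1, -2.5]
finger_gap: 9.7
```

```bash
python3 snap.py scene_7; python3 - <<'E'
from plant import env
from h import *
t=load("scene_7")["color"]
cv2.imwrite("pics/c8.png",cv2.resize(t[150:280,250:390],None,fx=5,fy=4.5,interpolation=cv2.INTER_CUBIC))
o=env.get_obs();delta(o,[531,-23.7,110],tool(-1.45))
E
```

```text
t 7.0 tcp [531.32 -23.59 156.41] x [ 9.e-04 -2.e-04 -1.e+00] z [ 9.997e-01 -2.460e-02  9.000e-04] yaw -1.41 F [ 0.   0.1 -2.5] gap 9.7 j6 [-0.21  0.18  1.71  0.    1.25 -0.18]
shift [46.6 -0.1 -0.5] turn [0.04 0.08 0.01] dist 47 ang 0.1
```

View pics/c8.png

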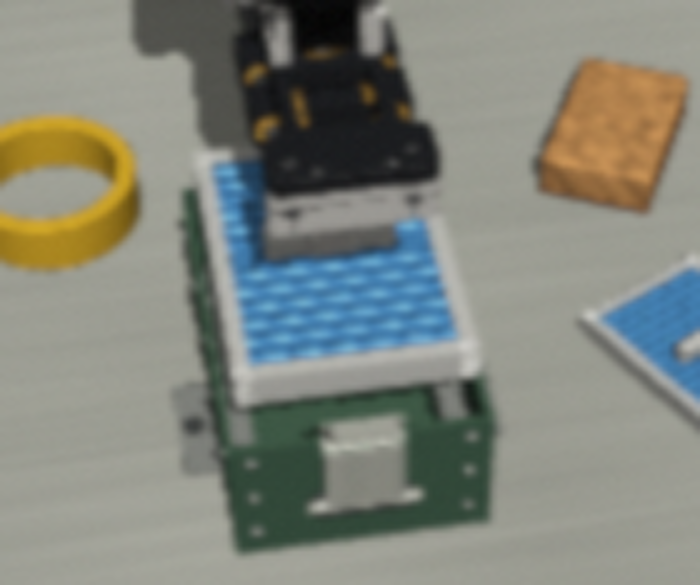

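Call:
{"method": "send_rows", "body": {"rows": [{"x":15,"y":0,"z":-0.4,"ax":0,"ay":0,"az":0,"claw":-1},{"x":30,"y":0,"z":-0.4,"ax":0,"ay":0,"az":0,"claw":-1},{"x":45,"y":0,"z":-0.4,"ax":0,"ay":0,"az":0,"claw":-1},{"x":45,"y":0,"z":-0.4,"ax":0,"ay":0,"az":0,"claw":-1}]}}

```text
clock: 7.45
eef_pos: [529.0, -23.2, 109.3]
ee_rot: [0.009, 0.708, -0.008, 0.706]
wrist_force: [-0.6, 0.4, -1.7]
finger_gap: 9.7
```

```bash
python3 snap.py
```

```text
t 7.45 tcp [529.   -23.24 109.28] x [-3.7e-03  7.0e-04 -1.0e+00] z [ 0.9997 -0.0246 -0.0037] yaw -1.41 F [-0.6  0.4 -1.7] gap 9.7 j6 [-0.21  0.23  1.75 -0.    1.16 -0.18]
```

Call:
{"method": "send_rows", "body": {"rows": [{"x":8,"y":0,"z":0,"ax":0,"ay":0,"az":0,"claw":-1},{"x":16,"y":0,"z":0,"ax":0,"ay":0,"az":0,"claw":-1},{"x":22,"y":0,"z":0,"ax":0,"ay":0,"az":0,"claw":-1},{"x":24,"y":0,"z":0,"ax":0,"ay":0,"az":0,"claw":-1},{"x":24,"y":0,"z":0,"ax":0,"ay":0,"az":0,"claw":-1}]}}

```text
clock: 7.95
eef_pos: [530.2, -23.5, 86.4]
ee_rot: [0.009, 0.707, -0.009, 0.707]
wrist_force: [-0.3, -0.2, -1.7]
finger_gap: 9.9
```

```bash
python3 snap.py
```

```text
t 7.95 tcp [530.22 -23.48  86.41] x [-7.e-04  2.e-04 -1.e+00] z [ 9.997e-01 -2.470e-02 -7.000e-04] yaw -1.42 F [-0.3 -0.2 -1.7] gap 9.9 j6 [-0.21  0.26  1.77  0.    1.11 -0.18]
```

Lower to touch, then open partly and lift.

Call:
{"method": "send_rows", "body": {"rows": [{"x":2,"y":0,"z":0,"ax":0,"ay":0,"az":0,"claw":-1},{"x":3,"y":0,"z":0,"ax":0,"ay":0,"az":0,"claw":-1},{"x":3,"y":0,"z":0,"ax":0,"ay":0,"az":0,"claw":-1}]}}

```text
clock: 8.25
eef_pos: [530.7, -23.6, 84.1]
ee_rot: [0.009, 0.707, -0.009, 0.707]
wrist_force: [-0.7, -0.1, -1.4]
finger_gap: 9.9
```

```bash
python3 snap.py
```

```text
t 8.25 tcp [530.74 -23.59  84.08] x [ 6.e-04 -2.e-04 -1.e+00] z [ 9.997e-01 -2.460e-02  6.000e-04] yaw -1.41 F [-0.7 -0.1 -1.4] gap 9.9 j6 [-0.21  0.27  1.77 -0.    1.1  -0.18]
```

Call:
{"method": "send_rows", "body": {"rows": [{"x":1.5,"y":0,"z":0,"ax":0,"ay":0,"az":0,"claw":-1},{"x":2,"y":0,"z":0,"ax":0,"ay":0,"az":0,"claw":-1},{"x":2,"y":0,"z":0,"ax":0,"ay":0,"az":0,"claw":-1}]}}

```text
clock: 8.55
eef_pos: [530.8, -23.6, 84.1]
ee_rot: [0.009, 0.707, -0.009, 0.707]
wrist_force: [-4.9, 0.4, 10.1]
finger_gap: 9.7
```

```bash
python3 snap.py
```

```text
t 8.55 tcp [530.78 -23.63  84.06] x [ 2.e-04 -3.e-04 -1.e+00] z [ 9.997e-01 -2.440e-02  3.000e-04] yaw -1.4 F [-4.9  0.4 10.1] gap 9.7 j6 [-0.21  0.27  1.77 -0.    1.1  -0.18]
```

Touching the ledges at z=84 (as predicted). Release and lift.

Call:
{"method": "send_rows", "body": {"rows": [{"x":-1,"y":0,"z":0,"ax":0,"ay":0,"az":0,"claw":-0.5},{"x":-1,"y":0,"z":0,"ax":0,"ay":0,"az":0,"claw":-0.5},{"x":-1,"y":0,"z":0,"ax":0,"ay":0,"az":0,"claw":-0.5},{"x":-1,"y":0,"z":0,"ax":0,"ay":0,"az":0,"claw":-0.5},{"x":-40,"y":0,"z":0,"ax":0,"ay":0,"az":0,"claw":-0.5},{"x":-90,"y":0,"z":0,"ax":0,"ay":0,"az":0,"claw":-0.5},{"x":-140,"y":0,"z":0,"ax":0,"ay":0,"az":0,"claw":-0.5},{"x":-180,"y":-10,"z":0,"ax":0,"ay":0,"az":0,"claw":-0.5}]}}

```text
clock: 9.35
eef_pos: [530.8, -32.9, 264.7]
ee_rot: [0.008, 0.706, -0.008, 0.708]
wrist_force: [0.5, -0.7, -0.5]
finger_gap: 23.5
```

Call:
{"method": "send_rows", "body": {"rows": [{"x":0,"y":-60,"z":0,"ax":0,"ay":0,"az":0,"claw":-0.5},{"x":0,"y":-60,"z":0,"ax":0,"ay":0,"az":0,"claw":-0.5},{"x":0,"y":-60,"z":0,"ax":0,"ay":0,"az":0,"claw":-0.5},{"x":0,"y":-60,"z":0,"ax":0,"ay":0,"az":0,"claw":-0.5},{"x":0,"y":-60,"z":0,"ax":0,"ay":0,"az":0,"claw":-0.5}]}}

```text
clock: 9.85
eef_pos: [528.2, -92.3, 260.6]
ee_rot: [0.009, 0.708, -0.008, 0.706]
wrist_force: [0.7, 0.2, 0.3]
finger_gap: 23.7
```

```bash
python3 snap.py wrist_8;  python3 -c "
from h import *
t=load('wrist_8')['color']
cv2.imwrite('pics/c9.png',cv2.resize(t[50:250,210:430],None,fx=3.5,fy=3,interpolation=cv2.INTER_CUBIC))"
```

```text
t 9.85 tcp [528.21 -92.28 260.61] x [-0.0021  0.0013 -1.    ] z [ 0.9997 -0.0236 -0.0021] yaw -1.35 F [0.7 0.2 0.3] gap 23.7 j6 [-0.33  0.1   1.58  0.    1.47 -0.31]
```

View pics/wrist_8.png

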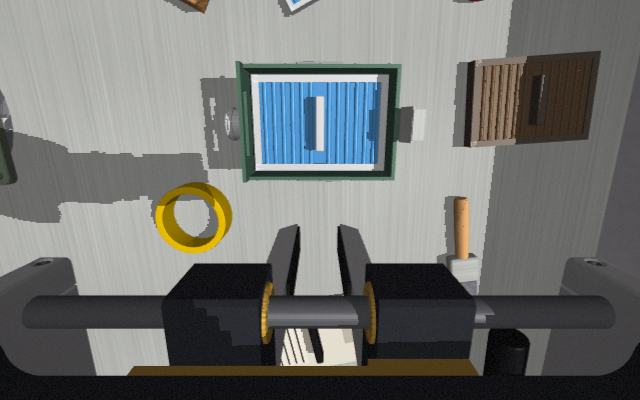

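View pics/c9.png

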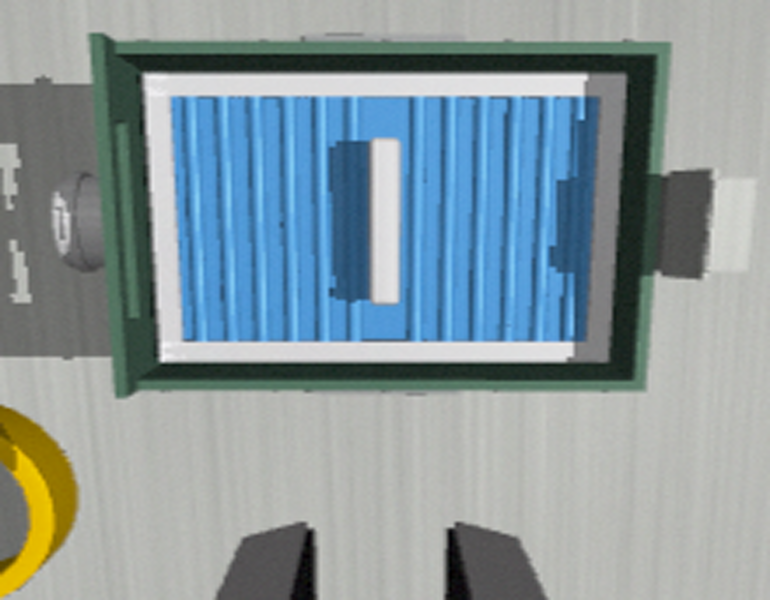

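```bash
python3 - <<'E'
from plant import env
from h import *
f=load("wrist_8")
q=lambda p,z:ray(f,(210+(p[0]+.5)/3.5-.5,50+(p[1]+.5)/3-.5),z)
a=q((671,43),90);b=q((645,390),90);m=(a+b)/2;d=a-b;yaw=np.degrees(np.arctan2(-d[0],d[1]))
print(a,b,np.linalg.norm(d),yaw,"ctr",m-84*np.array([np.cos(np.radians(yaw)),np.sin(np.radians(yaw)),0]))
c=q((91,34),104.5);e=q((118,397),104.5);print("front",c,e,np.linalg.norm(c-e),np.degrees(np.arctan2(-(c-e)[0],(c-e)[1])),(c+e)/2)
r=np.array([q(p,84) for p in [(371,139),(400,139),(400,303),(371,303)]]);print("ridge",r.mean(0),r[1]-r[2])
P=np.array([q(p,66) for p in [(141,73),(627,73),(609,361),(161,361)]]);print("filt",P.mean(0),np.round(P[1]-P[0],1),np.round(P[1]-P[2],1))
o=env.get_obs();
delta(o,[514,-357,240],tool(9.8))
E
```

```text
[616.76236729  35.08162778  90.        ] [613.63682444 -86.37405665  90.        ] 121.49589415621818 -1.4741253073816991 ctr [531.22739612 -23.48527228  90.        ]
front [449.31439325  39.46246493 104.5       ] [446.50452112 -82.14496622 104.5       ] 121.63988939826858 -1.3236458536942513 [447.90945719 -21.34125064 104.5       ]
ridge [531.07249693 -23.04670581  84.        ] [ 1.1581195 58.4901162  0.       ]
filt [530.80350336 -23.06355711  66.        ] [155.   -3.8   0. ] [  2.6 108.    0. ]
shift [  20.5 -265.    -8.1] turn [-11.13  -0.1   -0.07] dist 266 ang 11.1
```

Call:
{"method": "send_rows", "body": {"rows": [{"x":20,"y":-265,"z":-8,"ax":-11,"ay":0,"az":0,"claw":-0.5},{"x":20,"y":-265,"z":-8,"ax":-11,"ay":0,"az":0,"claw":-0.5},{"x":20,"y":-265,"z":-8,"ax":-11,"ay":0,"az":0,"claw":-0.5},{"x":20,"y":-265,"z":-8,"ax":-11,"ay":0,"az":0,"claw":-0.5},{"x":20,"y":-265,"z":-8,"ax":-11,"ay":0,"az":0,"claw":-0.5},{"x":20,"y":-265,"z":-8,"ax":-11,"ay":0,"az":0,"claw":-0.5},{"x":20,"y":-265,"z":-8,"ax":-11,"ay":0,"az":0,"claw":-0.5},{"x":20,"y":-265,"z":-8,"ax":-11,"ay":0,"az":0,"claw":-0.5}]}}

```text
clock: 10.7
eef_pos: [514.5, -356.7, 241.2]
ee_rot: [-0.059, 0.705, 0.06, 0.704]
wrist_force: [0.0, -0.5, 0.2]
finger_gap: 23.5
```

Call:
{"method": "send_rows", "body": {"rows": [{"x":0,"y":0,"z":0,"ax":0,"ay":0,"az":0,"claw":-0.5},{"x":0,"y":0,"z":0,"ax":0,"ay":0,"az":0,"claw":-0.5}]}}

```text
clock: 10.9
eef_pos: [514.9, -356.3, 242.2]
ee_rot: [-0.06, 0.704, 0.06, 0.705]
wrist_force: [0.0, -0.5, 0.4]
finger_gap: 23.4
```

```bash
python3 snap.py wrist_9
```

```text
t 10.9 tcp [ 514.88 -356.32  242.23] x [ 4.e-04  1.e-04 -1.e+00] z [9.856e-01 1.690e-01 4.000e-04] yaw 9.73 F [ 0.  -0.5  0.4] gap 23.4 j6 [-0.74  0.3   1.38  0.    1.46 -0.91]
```

View pics/wrist_9.png

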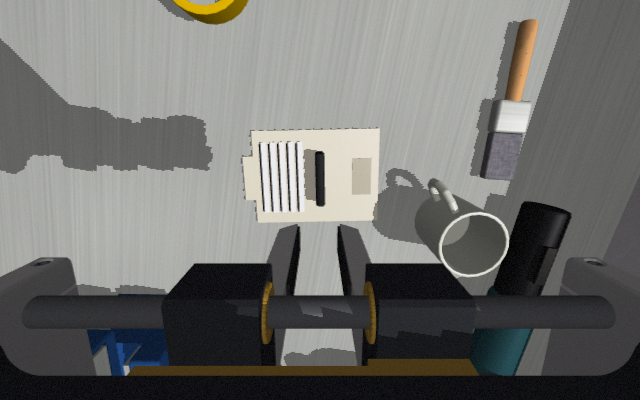

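```bash
python3 -c "
from h import *
t=load('wrist_9')['color']
cv2.imwrite('pics/c10.png',cv2.resize(t[115:230,235:390],None,fx=5,fy=5,interpolation=cv2.INTER_CUBIC))"
```

```text
(no output)
```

View pics/c10.png

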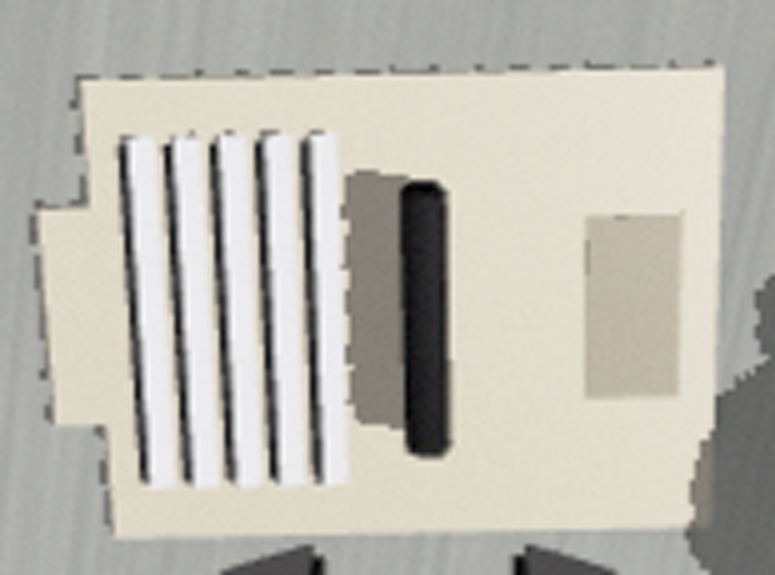

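```bash
python3 - <<'E'
from plant import env
from h import *
f=load("wrist_9")
q=lambda p,z:ray(f,(235+(p[0]+.5)/5-.5,115+(p[1]+.5)/5-.5),z)
P=np.array([q(p,4) for p in [(82,80),(724,68),(713,527),(115,537)]])
ang=lambda d:round(np.degrees(np.arctan2(d[1],d[0])),2)
for i in range(4):
    d=P[(i+1)%4]-P[i];print(np.round(np.linalg.norm(d),1),ang(d))
l=np.array([q(p,4) for p in [(37,208),(57,424)]]);print("lip",l.mean(0),ang(l[0]-l[1]),np.linalg.norm(l[0]-l[1]))
r=np.array([q(p,28) for p in [(402,182),(443,182),(449,456),(408,456)]]);print("ridge",r.mean(0),ang(r[0]-r[3]),np.round(np.linalg.norm(r[0]-r[3])),np.linalg.norm(r[0]-r[1]))
y=np.radians(11);u=np.array([np.cos(y),np.sin(y),0]);print("ctr",P.mean(0),"grip from ctr",P.mean(0)+5*u, "from lip",l.mean(0)+103*u)
E
```

```text
167.8 10.73
126.1 -78.84
168.7 -169.33
125.9 100.75
lip [ 415.99869651 -376.28716334    4.        ] 101.41 59.595830416412916
ridge [ 516.6780033  -355.70329161   28.        ] 100.8 71.0 10.253736955674015
ctr [ 512.53527966 -358.10030467    4.        ] grip from ctr [ 517.44341558 -357.14625969    4.        ] from lip [ 517.10629641 -356.63383682    4.        ]
```

```bash
python3 - <<'E'
from plant import env
from h import *
o=env.get_obs();delta(o,[517,-356.6,60],tool(10.85))
E
```

```text
shift [182.2  -0.4   2. ] turn [-1.13  0.03  0.01] dist 182 ang 1.1
```

Call:
{"method": "send_rows", "body": {"rows": [{"x":50,"y":-0.4,"z":2,"ax":-1.1,"ay":0,"az":0,"claw":-0.5},{"x":100,"y":-0.4,"z":2,"ax":-1.1,"ay":0,"az":0,"claw":-0.5},{"x":150,"y":-0.4,"z":2,"ax":-1.1,"ay":0,"az":0,"claw":-0.5},{"x":182,"y":-0.4,"z":2,"ax":-1.1,"ay":0,"az":0,"claw":-0.5},{"x":182,"y":-0.4,"z":2,"ax":-1.1,"ay":0,"az":0,"claw":-0.5},{"x":182,"y":-0.4,"z":2,"ax":-1.1,"ay":0,"az":0,"claw":-0.5},{"x":182,"y":-0.4,"z":2,"ax":-1.1,"ay":0,"az":0,"claw":-0.5}]}}

```text
clock: 11.65
eef_pos: [518.3, -359.7, 63.0]
ee_rot: [-0.068, 0.703, 0.065, 0.705]
wrist_force: [0.5, 0.3, 0.9]
finger_gap: 23.6
```

```bash
python3 - <<'E'
from plant import env
from h import *
o=env.get_obs();st(o);delta(o,[517,-356.6,23],tool(10.85))
E
```

```text
t 11.65 tcp [ 518.32 -359.67   63.05] x [ 0.0042 -0.0038 -1.    ] z [0.9825 0.186  0.0034] yaw 10.72 F [0.5 0.3 0.9] gap 23.6 j6 [-0.74  0.48  1.53  0.    1.13 -0.93]
shift [40.   3.4 -0.9] turn [-0.13  0.2   0.26] dist 40 ang 0.3
```

Call:
{"method": "send_rows", "body": {"rows": [{"x":15,"y":0,"z":0,"ax":0,"ay":0,"az":0,"claw":-0.5},{"x":15,"y":0,"z":0,"ax":0,"ay":0,"az":0,"claw":-0.5},{"x":15,"y":0,"z":0,"ax":0,"ay":0,"az":0,"claw":-0.5},{"x":15,"y":0,"z":0,"ax":0,"ay":0,"az":0,"claw":-0.5}]}}

```text
clock: 12.05
eef_pos: [516.4, -358.5, 45.1]
ee_rot: [-0.066, 0.704, 0.066, 0.704]
wrist_force: [0.3, 0.1, -0.0]
finger_gap: 23.3
```

```bash
python3 - <<'E'
from plant import env
from h import *
o=env.get_obs();st(o);delta(o,[517,-356.6,23],tool(10.85))
E
```

```text
t 12.05 tcp [ 516.4  -358.48   45.12] x [ 4.e-04 -4.e-04 -1.e+00] z [9.827e-01 1.854e-01 4.000e-04] yaw 10.68 F [ 0.3  0.1 -0. ] gap 23.3 j6 [-0.74  0.5   1.54  0.    1.1  -0.93]
shift [22.1  1.8  0.9] turn [-0.17  0.02  0.02] dist 22 ang 0.2
```

Call:
{"method": "send_rows", "body": {"rows": [{"x":10,"y":1.8,"z":0.8,"ax":-0.2,"ay":0,"az":0,"claw":-0.5},{"x":21,"y":1.8,"z":0.8,"ax":-0.2,"ay":0,"az":0,"claw":-0.5},{"x":21,"y":1.8,"z":0.8,"ax":-0.2,"ay":0,"az":0,"claw":-0.5},{"x":21,"y":1.8,"z":0.8,"ax":-0.2,"ay":0,"az":0,"claw":-0.5}]}}

```text
clock: 12.45
eef_pos: [516.1, -355.8, 22.7]
ee_rot: [-0.067, 0.704, 0.068, 0.703]
wrist_force: [-0.2, -0.5, -0.1]
finger_gap: 23.6
```

```bash
python3 - <<'E'
from plant import env
from h import *
o=env.get_obs();st(o);delta(o,[517,-356.6,23],tool(10.85))
E
```

```text
t 12.45 tcp [ 516.1  -355.79   22.65] x [-0.0015  0.0014 -1.    ] z [ 0.982   0.1889 -0.0013] yaw 10.89 F [-0.2 -0.5 -0.1] gap 23.6 j6 [-0.74  0.53  1.55 -0.    1.07 -0.93]
shift [-0.4 -1.   0.7] turn [ 0.04 -0.07 -0.09] dist 1 ang 0.1
```

No contact; grip.

Call:
{"method": "send_rows", "body": {"rows": [{"x":0.5,"y":-0.5,"z":0,"ax":0,"ay":0,"az":0,"claw":-1},{"x":0.5,"y":-0.5,"z":0,"ax":0,"ay":0,"az":0,"claw":-1},{"x":0.5,"y":-0.5,"z":0,"ax":0,"ay":0,"az":0,"claw":-1},{"x":0.5,"y":-0.5,"z":0,"ax":0,"ay":0,"az":0,"claw":-1},{"x":0.5,"y":-0.5,"z":0,"ax":0,"ay":0,"az":0,"claw":-1}], "grip_force": 50}}

```text
clock: 12.95
eef_pos: [517.0, -357.2, 23.5]
ee_rot: [-0.067, 0.704, 0.067, 0.704]
wrist_force: [1.0, -1.8, -0.8]
finger_gap: 11.6
```

```bash
python3 snap.py
```

```text
t 12.95 tcp [ 517.03 -357.17   23.52] x [ 6.e-04 -6.e-04 -1.e+00] z [9.820e-01 1.889e-01 5.000e-04] yaw 10.89 F [ 1.  -1.8 -0.8] gap 11.6 j6 [-0.74  0.53  1.54 -0.    1.07 -0.93]
```

```bash
cat >> h.py <<'E'
H=np.array([531.2,-23.4,0]);HY=-1.43
# grip offset from TCP along cover axes (x,y,z); update if measured
GO=np.array([0,0.4,-7.5])
def hw(p):
    c,s=np.cos(np.radians(HY)),np.sin(np.radians(HY));return H+np.array([c*p[0]-s*p[1],s*p[0]+c*p[1],p[2]])
def tcp_for_lip(lx,lz,th,off=None):
    off=GO if off is None else off
    cx=np.array([np.cos(th),0,np.sin(th)]);cz=np.array([-np.sin(th),0,np.cos(th)]);y=np.array([0,1,0])
    g=np.array([lx,0,lz])+103*cx+14*cz
    t=g-off[0]*cx-off[1]*y-off[2]*cz
    return hw(t),tool(HY,th)
def lip_now(o,off=None):
    off=GO if off is None else off
    R=Ro.from_quat(o["ee_rot"]).as_matrix();cx=R[:,2];cz=-R[:,0];cy=R[:,1]
    g=o["eef_pos"]+off[0]*cx+off[1]*cy+off[2]*cz
    l=g-103*cx-14*cz;p=g+52*cx-12*cz;fb=g-89*cx-16*cz;rb=g+79*cx-16*cz
    c,s=np.cos(np.radians(HY)),np.sin(np.radians(HY))
    h=lambda v:np.round([c*(v-H)[0]+s*(v-H)[1],-s*(v-H)[0]+c*(v-H)[1],v[2]],1)
    print("lip",h(l),"press",h(p),"grip",h(g),"platefront-bottom",h(fb),"rear-bottom",h(rb),"tilt",np.round(np.arcsin(cx[2]),3))
E
python3 - <<'E'
from plant import env
from h import *
o=env.get_obs()
for a in [(-70,125,0.3),(-70,88,.3),(-91,88,.3)]:
    print(np.round(tcp_for_lip(*a)[0],1))
p,R=tcp_for_lip(-70,130,.3)
delta(o,[517,-357,230],tool(10.9)); delta(o,[480,-200,230],tool(HY))
delta(o,p,R)
E
```

```text
[553.2 -24.4 176. ]
[553.2 -24.4 139. ]
[532.2 -23.8 139. ]
shift [-2.065e+02  0.000e+00  1.000e-01] turn [-0.01  0.03  0.04] dist 206 ang 0.1
shift [-206.6  161.2   -6.6] turn [12.32  0.03  0.04] dist 262 ang 12.3
shift [-157.7  319.9   98.5] turn [ 12.23 -17.09  -1.81] dist 370 ang 21.1
```

Call:
{"method": "send_rows", "body": {"rows": [{"x":-20,"y":0,"z":0,"ax":0,"ay":0,"az":0,"claw":-1},{"x":-60,"y":0,"z":0,"ax":0,"ay":0,"az":0,"claw":-1},{"x":-105,"y":0,"z":0,"ax":0,"ay":0,"az":0,"claw":-1},{"x":-150,"y":0,"z":0,"ax":0,"ay":0,"az":0,"claw":-1},{"x":-190,"y":0,"z":0,"ax":0,"ay":0,"az":0,"claw":-1},{"x":-200,"y":0,"z":0,"ax":0,"ay":0,"az":0,"claw":-1},{"x":-200,"y":0,"z":0,"ax":0,"ay":0,"az":0,"claw":-1},{"x":-200,"y":0,"z":0,"ax":0,"ay":0,"az":0,"claw":-1}]}}

```text
clock: 13.75
eef_pos: [515.5, -355.7, 220.2]
ee_rot: [-0.066, 0.705, 0.068, 0.703]
wrist_force: [-0.5, 0.7, -3.2]
finger_gap: 11.5
```

```bash
python3 snap.py wrist_10;python3 - <<'E'
from plant import env
from h import *
o=env.get_obs()
delta(o,[551,-100,225],tool(HY))
E
```

```text
t 13.75 tcp [ 515.53 -355.7   220.21] x [-0.0037  0.0034 -1.    ] z [ 0.982   0.1888 -0.003 ] yaw 10.89 F [-0.5  0.7 -3.2] gap 11.5 j6 [-0.74  0.32  1.4   0.    1.43 -0.93]
shift [ -4.7 244.1  83.4] turn [12.31 -0.26 -0.28] dist 258 ang 12.3
```

View pics/wrist_10.png

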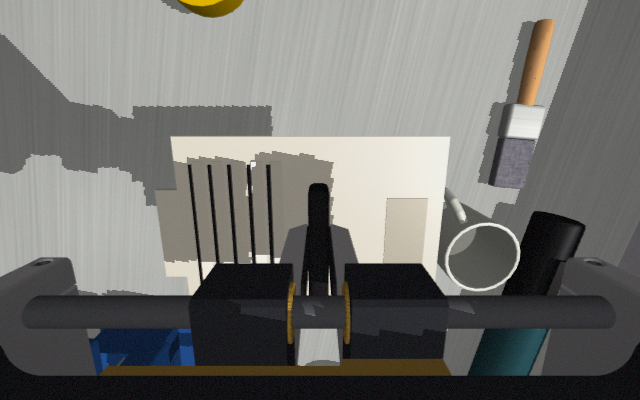

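Call:
{"method": "send_rows", "body": {"rows": [{"x":-5,"y":50,"z":17,"ax":6,"ay":0,"az":0,"claw":-1},{"x":-5,"y":95,"z":33,"ax":12.3,"ay":0,"az":0,"claw":-1},{"x":-5,"y":140,"z":48,"ax":12.3,"ay":0,"az":0,"claw":-1},{"x":-5,"y":185,"z":63,"ax":12.3,"ay":0,"az":0,"claw":-1},{"x":-5,"y":225,"z":77,"ax":12.3,"ay":0,"az":0,"claw":-1},{"x":-5,"y":244,"z":83,"ax":12.3,"ay":0,"az":0,"claw":-1},{"x":-5,"y":244,"z":83,"ax":12.3,"ay":0,"az":0,"claw":-1},{"x":-5,"y":244,"z":83,"ax":12.3,"ay":0,"az":0,"claw":-1}]}}

```text
clock: 14.6
eef_pos: [551.0, -101.1, 225.7]
ee_rot: [0.009, 0.709, -0.008, 0.706]
wrist_force: [0.3, 0.3, -2.6]
finger_gap: 11.5
```

```bash
python3 snap.py;python3 - <<'E'
from plant import env
from h import *
o=env.get_obs()
p,R=tcp_for_lip(-70,135,.3);delta(o,p,R)
C=np.load("cam.npz");f=load("wrist_10")
# corners in tool frame, plate top at tool x=19.5
for uv in [(170,137),(450,137),(155,190)]:
    d=C["R"]@(np.linalg.inv(f["mtx"])@np.array([uv[0],uv[1],1.]));print(np.round(C["p"]+d*(19.5-C["p"][0])/d[0],1))
E
```

```text
t 14.6 tcp [ 550.98 -101.15  225.73] x [-4.4e-03  7.0e-04 -1.0e+00] z [ 0.9997 -0.0236 -0.0044] yaw -1.35 F [ 0.3  0.3 -2.6] gap 11.5 j6 [-0.34  0.17  1.57 -0.    1.41 -0.31]
shift [39.8 76.8  0.6] turn [  0.07 -17.44  -0.04] dist 87 ang 17.4
[ 19.5  62.9 -89.3]
[19.5 62.7 79.5]
[  19.5   30.1 -102.8]
```

Call:
{"method": "send_rows", "body": {"rows": [{"x":0,"y":0,"z":0,"ax":0,"ay":-8,"az":0,"claw":-1},{"x":0,"y":30,"z":0,"ax":0,"ay":-17.3,"az":0,"claw":-1},{"x":15,"y":77,"z":0.5,"ax":0,"ay":-17.3,"az":0,"claw":-1},{"x":35,"y":77,"z":0.5,"ax":0,"ay":-17.3,"az":0,"claw":-1},{"x":35,"y":77,"z":0.5,"ax":0,"ay":-17.3,"az":0,"claw":-1},{"x":35,"y":77,"z":0.5,"ax":0,"ay":-17.3,"az":0,"claw":-1},{"x":35,"y":77,"z":0.5,"ax":0,"ay":-17.3,"az":0,"claw":-1},{"x":35,"y":77,"z":0.5,"ax":0,"ay":-17.3,"az":0,"claw":-1}]}}

```text
clock: 15.4
eef_pos: [555.7, -26.1, 194.5]
ee_rot: [0.008, 0.592, -0.011, 0.806]
wrist_force: [0.1, 0.5, -2.6]
finger_gap: 11.7
```

```bash
sed -i 's/GO=np.array(\[0,0.4,-7.5\])/GO=np.array([0,0.1,-7.5])/' h.py; python3 snap.py scene_11 wrist_11;python3 - <<'E'
from plant import env
from h import *
o=env.get_obs();lip_now(o)
p,R=tcp_for_lip(-72,87.5,.3);delta(o,p,R)
t=load("scene_11")["color"]
cv2.imwrite("pics/c11.png",cv2.resize(t[120:280,230:400],None,fx=4,fy=3.75,interpolation=cv2.INTER_CUBIC))
E
```

```text
t 15.4 tcp [555.75 -26.08 194.49] x [ 0.2991 -0.0085 -0.9542] z [ 0.9539 -0.0251  0.2992] yaw -1.51 F [ 0.1  0.5 -2.6] gap 11.7 j6 [-0.24 -0.01  1.86  0.08  0.99 -0.25]
lip [-67.6  -1.4 142.9] press [ 79.7  -1.5 191.1] grip [ 26.5  -1.5 187.1] platefront-bottom [-53.7  -1.4 145.2] rear-bottom [106.7  -1.6 195.4] tilt 0.303
shift [ 51.9   1.5 -20.7] turn [-0.04  0.19  0.04] dist 56 ang 0.2
```

View pics/c11.png

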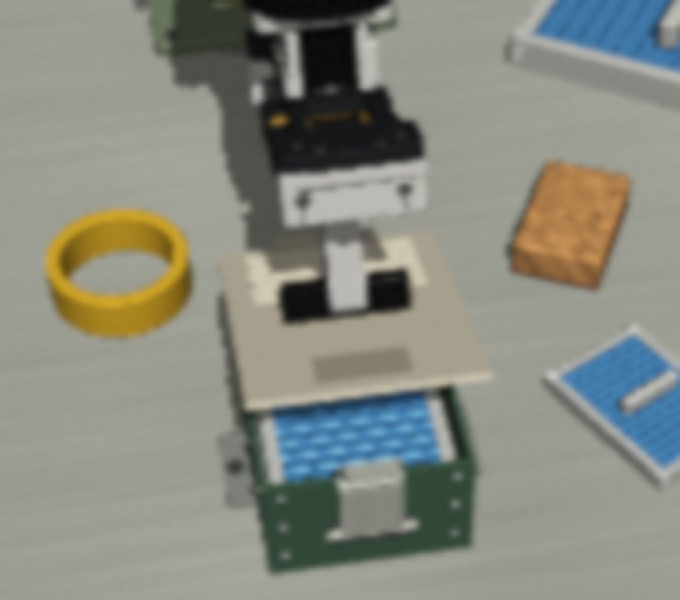

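View pics/wrist_11.png

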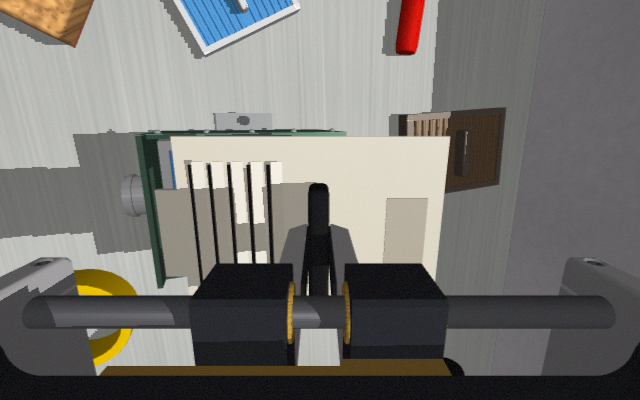

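Call:
{"method": "send_rows", "body": {"rows": [{"x":15,"y":1.4,"z":-5,"ax":0,"ay":0,"az":0,"claw":-1},{"x":30,"y":1.4,"z":-10,"ax":0,"ay":0,"az":0,"claw":-1},{"x":43,"y":1.4,"z":-14,"ax":0,"ay":0,"az":0,"claw":-1},{"x":43,"y":1.4,"z":-14,"ax":0,"ay":0,"az":0,"claw":-1},{"x":43,"y":1.4,"z":-14,"ax":0,"ay":0,"az":0,"claw":-1},{"x":43,"y":1.4,"z":-14,"ax":0,"ay":0,"az":0,"claw":-1}]}}

```text
clock: 16.1
eef_pos: [555.1, -23.6, 149.4]
ee_rot: [0.007, 0.592, -0.01, 0.806]
wrist_force: [0.0, -0.1, -1.7]
finger_gap: 11.6
```

```bash
python3 snap.py wrist_12;python3 - <<'E'
from plant import env
from h import *
o=env.get_obs();lip_now(o)
p,R=tcp_for_lip(-72,88,.3);delta(o,p,R)
E
```

```text
t 16.1 tcp [555.11 -23.57 149.42] x [ 0.2995 -0.0079 -0.9541] z [ 0.9538 -0.0236  0.2996] yaw -1.42 F [ 0.  -0.1 -1.7] gap 11.6 j6 [-0.24  0.05  1.91  0.08  0.89 -0.25]
lip [-67.9   0.6  98.1] press [ 79.3   0.6 146.4] grip [ 26.1   0.6 142.3] platefront-bottom [-54.    0.6 100.4] rear-bottom [106.3   0.6 150.7] tilt 0.304
shift [ 8.8 -0.6 -6.8] turn [0.02 0.25 0.02] dist 11 ang 0.2
```

View pics/wrist_12.png

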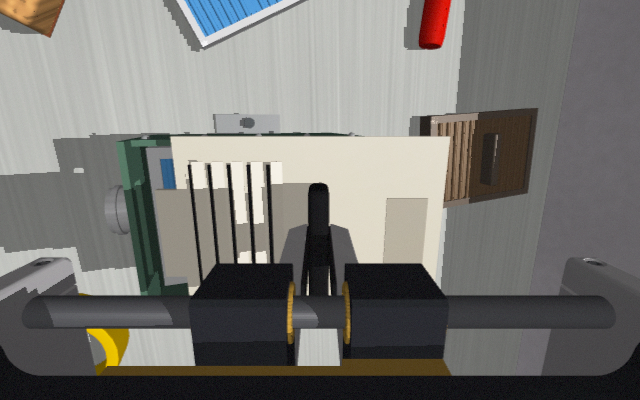

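Call:
{"method": "send_rows", "body": {"rows": [{"x":8.4,"y":-0.6,"z":-6.7,"ax":0,"ay":0.2,"az":0,"claw":-1},{"x":8.4,"y":-0.6,"z":-6.7,"ax":0,"ay":0.2,"az":0,"claw":-1},{"x":8.4,"y":-0.6,"z":-6.7,"ax":0,"ay":0.2,"az":0,"claw":-1},{"x":8.4,"y":-0.6,"z":-6.7,"ax":0,"ay":0.2,"az":0,"claw":-1}]}}

```text
clock: 16.55
eef_pos: [549.9, -23.8, 138.0]
ee_rot: [0.007, 0.594, -0.01, 0.804]
wrist_force: [-1.2, -0.2, -0.8]
finger_gap: 12.1
```

```bash
python3 - <<'E'
from plant import env
from h import *
o=env.get_obs();st(o);lip_now(o)
p,R=tcp_for_lip(-91.5,88.2,.3);delta(o,p,R)
E
```

```text
t 16.55 tcp [549.9  -23.76 138.01] x [ 0.2934 -0.0074 -0.956 ] z [ 0.9557 -0.0234  0.2935] yaw -1.4 F [-1.2 -0.2 -0.8] gap 12.1 j6 [-0.24  0.06  1.93  0.08  0.87 -0.26]
lip [-73.4   0.2  87.2] press [ 74.1   0.2 134.6] grip [ 20.9   0.2 130.8] platefront-bottom [-59.5   0.2  89.4] rear-bottom [101.1   0.2 138.7] tilt 0.298
shift [ -6.4  -0.2 -17. ] turn [ 0.03 -0.12  0.  ] dist 18 ang 0.1
```

Call:
{"method": "send_rows", "body": {"rows": [{"x":-2.5,"y":0,"z":-5,"ax":0,"ay":0,"az":0,"claw":-1},{"x":-4.5,"y":0,"z":-11,"ax":0,"ay":0,"az":0,"claw":-1},{"x":-6,"y":0,"z":-16,"ax":0,"ay":0,"az":0,"claw":-1},{"x":-6,"y":0,"z":-16,"ax":0,"ay":0,"az":0,"claw":-1},{"x":-6,"y":0,"z":-16,"ax":0,"ay":0,"az":0,"claw":-1}]}}

```text
clock: 17.05
eef_pos: [532.9, -23.2, 139.1]
ee_rot: [0.007, 0.594, -0.01, 0.804]
wrist_force: [0.3, 0.6, -2.0]
finger_gap: 11.6
```

```bash
python3 snap.py wrist_13;python3 - <<'E'
from plant import env
from h import *
o=env.get_obs();lip_now(o)
t=load("wrist_13")["color"]
cv2.imwrite("pics/c13.png",cv2.resize(t[110:310,90:330],None,fx=3.2,fy=3,interpolation=cv2.INTER_CUBIC))
E
```

```text
t 17.05 tcp [532.91 -23.24 139.08] x [ 0.2942 -0.0072 -0.9557] z [ 0.9554 -0.0237  0.2942] yaw -1.42 F [ 0.3  0.6 -2. ] gap 11.6 j6 [-0.25  0.02  1.96  0.08  0.87 -0.27]
lip [-90.2   0.2  88.3] press [ 57.4   0.3 135.8] grip [  4.2   0.3 132. ] platefront-bottom [-76.2   0.2  90.5] rear-bottom [ 84.4   0.3 140. ] tilt 0.299
```

View pics/c13.png

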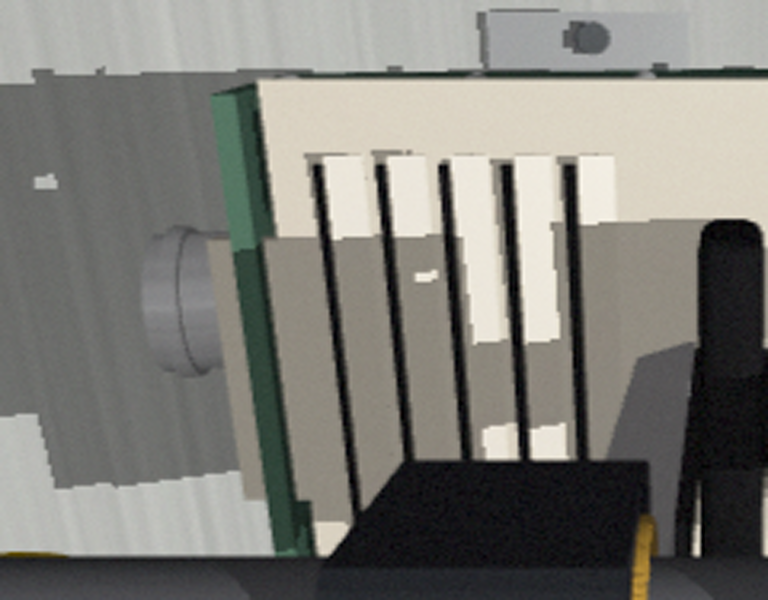

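```bash
python3 - <<'E'
from plant import env
from h import *
o=env.get_obs()
for th in (.2,.11):
  p,R=tcp_for_lip(-91.8,92.5-14*np.sin(th),th);delta(o,p,R)
E
```

```text
shift [ 8.4 -0.3  0.5] turn [ 0.02  5.66 -0.  ] dist 8 ang 5.7
shift [16.7 -0.3  1.4] turn [ 0.02 10.82  0.  ] dist 17 ang 10.8
```

Call:
{"method": "send_rows", "body": {"rows": [{"x":4,"y":-0.2,"z":-0.6,"ax":0,"ay":2.8,"az":0,"claw":-1},{"x":8.4,"y":-0.2,"z":0.5,"ax":0,"ay":5.7,"az":0,"claw":-1},{"x":12.5,"y":-0.2,"z":1,"ax":0,"ay":8.2,"az":0,"claw":-1},{"x":16.5,"y":-0.2,"z":1.4,"ax":0,"ay":10.8,"az":0,"claw":-1},{"x":16.5,"y":-0.2,"z":1.4,"ax":0,"ay":10.8,"az":0,"claw":-1},{"x":16.5,"y":-0.2,"z":1.4,"ax":0,"ay":10.8,"az":0,"claw":-1}]}}

```text
clock: 17.7
eef_pos: [539.5, -23.6, 123.5]
ee_rot: [0.008, 0.667, -0.009, 0.745]
wrist_force: [0.1, -0.1, -2.5]
finger_gap: 11.4
```

```bash
python3 snap.py wrist_14;python3 - <<'E'
from plant import env
from h import *
o=env.get_obs();lip_now(o)
t=load("wrist_14")["color"]
cv2.imwrite("pics/c14.png",cv2.resize(t[110:310,90:490],None,fx=2,fy=2,interpolation=cv2.INTER_CUBIC))
E
```

```text
t 17.7 tcp [539.51 -23.6  123.49] x [ 0.1104 -0.0026 -0.9939] z [ 0.9936 -0.0244  0.1104] yaw -1.41 F [ 0.1 -0.1 -2.5] gap 11.4 j6 [-0.22  0.16  1.81  0.02  1.06 -0.2 ]
lip [-91.8   0.1  90.8] press [6.2e+01 1.0e-01 1.1e+02] grip [9.000e+00 1.000e-01 1.161e+02] platefront-bottom [-77.7   0.1  90.4] rear-bottom [8.93e+01 1.00e-01 1.09e+02] tilt 0.111
```

View pics/c14.png

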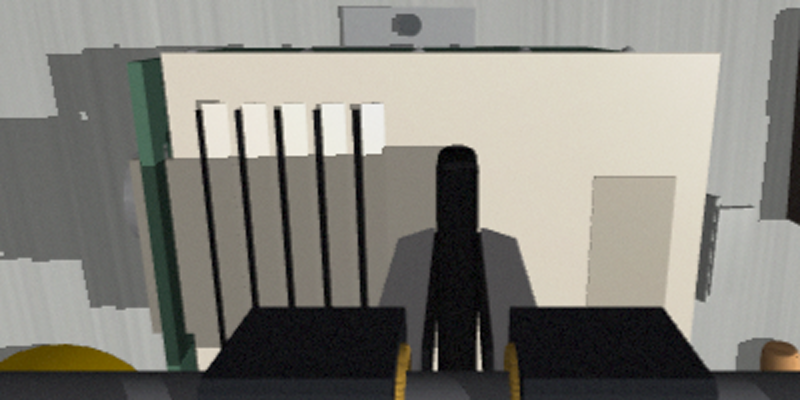

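Call:
{"method": "send_rows", "body": {"rows": [{"x":1.8,"y":0,"z":-0.1,"ax":0,"ay":1.1,"az":0,"claw":-1},{"x":3.6,"y":0,"z":-0.1,"ax":0,"ay":2.2,"az":0,"claw":-1},{"x":3.6,"y":0,"z":-0.1,"ax":0,"ay":2.2,"az":0,"claw":-1},{"x":3.6,"y":0,"z":-0.1,"ax":0,"ay":2.2,"az":0,"claw":-1}]}}

```text
clock: 18.15
eef_pos: [539.4, -23.7, 120.4]
ee_rot: [0.008, 0.681, -0.009, 0.732]
wrist_force: [-3.8, -0.6, 2.3]
finger_gap: 11.6
```

```bash
python3 snap.py;python3 - <<'E'
from plant import env
from h import *
o=env.get_obs();lip_now(o)
E
```

```text
t 18.15 tcp [539.44 -23.69 120.38] x [ 0.0711 -0.0019 -0.9975] z [ 0.9972 -0.0245  0.0711] yaw -1.41 F [-3.8 -0.6  2.3] gap 11.6 j6 [-0.21  0.19  1.78  0.01  1.1  -0.19]
lip [-93.   -0.   91.6] press [ 61.5   0.  104.6] grip [  8.8   0.  112.9] platefront-bottom [-78.9  -0.   90.6] rear-bottom [ 88.7   0.  102.6] tilt 0.071
```

Call:
{"method": "send_rows", "body": {"rows": [{"x":0,"y":0,"z":0,"ax":0,"ay":0,"az":0,"claw":-0.5},{"x":0,"y":0,"z":0,"ax":0,"ay":0,"az":0,"claw":-0.5},{"x":0,"y":0,"z":0,"ax":0,"ay":0,"az":0,"claw":-0.5},{"x":-15,"y":0,"z":0,"ax":0,"ay":0,"az":0,"claw":-0.5},{"x":-35,"y":0,"z":0,"ax":0,"ay":0,"az":0,"claw":-0.5},{"x":-70,"y":0,"z":0,"ax":0,"ay":4,"az":0,"claw":-0.5},{"x":-120,"y":0,"z":0,"ax":0,"ay":4,"az":0,"claw":-0.5},{"x":-140,"y":0,"z":0,"ax":0,"ay":4,"az":0,"claw":-0.5}], "grip_force": 40}}

```text
clock: 18.95
eef_pos: [532.5, -23.9, 265.1]
ee_rot: [0.008, 0.703, -0.009, 0.711]
wrist_force: [0.4, 0.2, -0.2]
finger_gap: 23.5
```

Call:
{"method": "send_rows", "body": {"rows": [{"x":0,"y":-70,"z":0,"ax":0,"ay":0,"az":0,"claw":-1},{"x":0,"y":-70,"z":0,"ax":0,"ay":0,"az":0,"claw":-1},{"x":0,"y":-70,"z":0,"ax":0,"ay":0,"az":0,"claw":-1},{"x":0,"y":-70,"z":0,"ax":0,"ay":0,"az":0,"claw":-1}]}}

```text
clock: 19.35
eef_pos: [527.9, -93.3, 259.6]
ee_rot: [0.009, 0.706, -0.009, 0.708]
wrist_force: [-0.2, 0.1, 0.1]
finger_gap: 0.6
```

```bash
python3 snap.py wrist_15 scene_15;python3 - <<'E'
from plant import env
from h import *
t=load("wrist_15")["color"]
cv2.imwrite("pics/c15.png",cv2.resize(t[40:240,170:470],None,fx=2.6,fy=2.6,interpolation=cv2.INTER_CUBIC))
t=load("scene_15")["color"]
cv2.imwrite("pics/c15s.png",cv2.resize(t[160:290,250:390],None,fx=5,fy=4.5,interpolation=cv2.INTER_CUBIC))
E
```

```text
t 19.35 tcp [527.92 -93.3  259.6 ] x [ 2.e-03  7.e-04 -1.e+00] z [ 0.9997 -0.0257  0.002 ] yaw -1.47 F [-0.2  0.1  0.1] gap 0.6 j6 [-0.34  0.09  1.59  0.    1.46 -0.31]
```

View pics/c15.png

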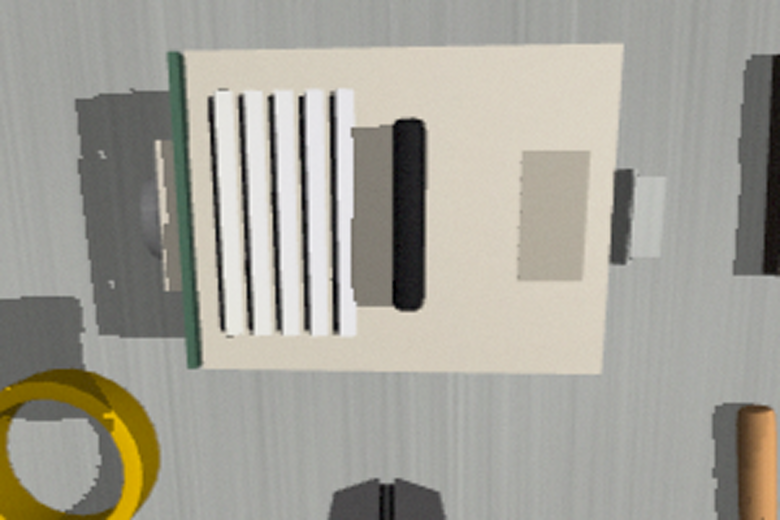

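View pics/c15s.png

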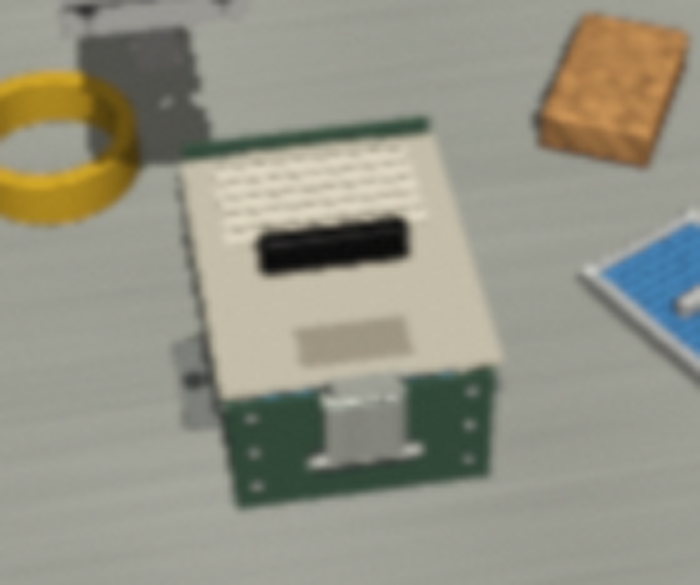

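```bash
python3 - <<'E'
from plant import env
from h import *
o=env.get_obs();p=hw((62,0,150));print(p);delta(o,p,tool(HY))
E
```

```text
[593.18069073 -24.94724827 150.        ]
shift [109.6  69.   63.5] turn [ 0.05  0.09 -0.04] dist 144 ang 0.1
```

Call:
{"method": "send_rows", "body": {"rows": [{"x":0,"y":40,"z":30,"ax":0,"ay":0,"az":0,"claw":-1},{"x":0,"y":69,"z":63,"ax":0,"ay":0,"az":0,"claw":-1},{"x":40,"y":69,"z":63,"ax":0,"ay":0,"az":0,"claw":-1},{"x":85,"y":69,"z":63,"ax":0,"ay":0,"az":0,"claw":-1},{"x":110,"y":69,"z":63,"ax":0,"ay":0,"az":0,"claw":-1},{"x":110,"y":69,"z":63,"ax":0,"ay":0,"az":0,"claw":-1},{"x":110,"y":69,"z":63,"ax":0,"ay":0,"az":0,"claw":-1},{"x":110,"y":69,"z":63,"ax":0,"ay":0,"az":0,"claw":-1}]}}

```text
clock: 20.25
eef_pos: [594.5, -25.8, 152.4]
ee_rot: [0.008, 0.705, -0.009, 0.709]
wrist_force: [0.2, -0.3, 0.2]
finger_gap: 0.6
```

```bash
python3 - <<'E'
from plant import env
from h import *
o=env.get_obs();st(o);delta(o,hw((62,0,120)),tool(HY))
E
```

```text
t 20.25 tcp [594.48 -25.8  152.39] x [ 6.1e-03 -7.0e-04 -1.0e+00] z [ 0.9997 -0.024   0.0061] yaw -1.38 F [ 0.2 -0.3  0.2] gap 0.6 j6 [-0.19  0.31  1.56  0.    1.27 -0.17]
shift [32.4  0.8 -1.5] turn [0.05 0.35 0.03] dist 32 ang 0.4
```

Down to just above the pad, then press in small steps.

Call:
{"method": "send_rows", "body": {"rows": [{"x":15,"y":0.5,"z":0,"ax":0,"ay":0,"az":0,"claw":-1},{"x":30,"y":0.5,"z":0,"ax":0,"ay":0,"az":0,"claw":-1},{"x":35,"y":0.5,"z":0,"ax":0,"ay":0,"az":0,"claw":-1},{"x":37,"y":0.5,"z":0,"ax":0,"ay":0,"az":0,"claw":-1},{"x":37,"y":0.5,"z":0,"ax":0,"ay":0,"az":0,"claw":-1}]}}

```text
clock: 20.75
eef_pos: [593.6, -25.6, 114.2]
ee_rot: [0.009, 0.706, -0.009, 0.708]
wrist_force: [-0.6, 0.2, 7.5]
finger_gap: 0.3
```

Call:
{"method": "send_rows", "body": {"rows": [{"x":1.5,"y":0,"z":0,"ax":0,"ay":0,"az":0,"claw":-1},{"x":3,"y":0,"z":0,"ax":0,"ay":0,"az":0,"claw":-1},{"x":3,"y":0,"z":0,"ax":0,"ay":0,"az":0,"claw":-1}]}}

```text
clock: 21.05
eef_pos: [592.3, -25.5, 109.2]
ee_rot: [0.009, 0.707, -0.009, 0.707]
wrist_force: [0.5, -0.5, 0.0]
finger_gap: 0.5
```

Call:
{"method": "send_rows", "body": {"rows": [{"x":1.5,"y":0,"z":0,"ax":0,"ay":0,"az":0,"claw":-1},{"x":2.5,"y":0,"z":0,"ax":0,"ay":0,"az":0,"claw":-1},{"x":2.5,"y":0,"z":0,"ax":0,"ay":0,"az":0,"claw":-1}]}}

```text
clock: 21.35
eef_pos: [592.2, -25.4, 108.2]
ee_rot: [0.009, 0.707, -0.009, 0.707]
wrist_force: [-4.3, 0.2, 9.2]
finger_gap: 1.0
```

Stops rigidly at tip z≈94.2, the closed height. Back off and look.

Call:
{"method": "send_rows", "body": {"rows": [{"x":-20,"y":0,"z":0,"ax":0,"ay":0,"az":0,"claw":-1},{"x":-60,"y":0,"z":0,"ax":0,"ay":0,"az":0,"claw":-1},{"x":-105,"y":0,"z":-10,"ax":0,"ay":0,"az":0,"claw":-1},{"x":-150,"y":-20,"z":-30,"ax":0,"ay":0,"az":0,"claw":-1},{"x":-150,"y":-60,"z":-60,"ax":0,"ay":0,"az":0,"claw":-1},{"x":-150,"y":-70,"z":-60,"ax":0,"ay":0,"az":0,"claw":-1},{"x":-150,"y":-70,"z":-60,"ax":0,"ay":0,"az":0,"claw":-1},{"x":-150,"y":-70,"z":-60,"ax":0,"ay":0,"az":0,"claw":-1}]}}

```text
clock: 22.15
eef_pos: [530.5, -93.4, 255.8]
ee_rot: [0.01, 0.707, -0.008, 0.707]
wrist_force: [0.5, 0.8, -0.6]
finger_gap: 0.4
```

```bash
python3 snap.py wrist_16 scene_16 top_16;python3 - <<'E'
from plant import env
from h import *
t=load("wrist_16")["color"]
cv2.imwrite("pics/c16.png",cv2.resize(t[40:240,170:470],None,fx=2.6,fy=2.6,interpolation=cv2.INTER_CUBIC))
t=load("scene_16")["color"]
cv2.imwrite("pics/c16s.png",cv2.resize(t[160:290,250:390],None,fx=5,fy=4.5,interpolation=cv2.INTER_CUBIC))
E
```

```text
t 22.15 tcp [530.55 -93.42 255.77] x [-5.0e-04  1.6e-03 -1.0e+00] z [ 9.997e-01 -2.530e-02 -5.000e-04] yaw -1.45 F [ 0.5  0.8 -0.6] gap 0.4 j6 [-0.34  0.1   1.58  0.    1.45 -0.31]
```

View pics/c16.png

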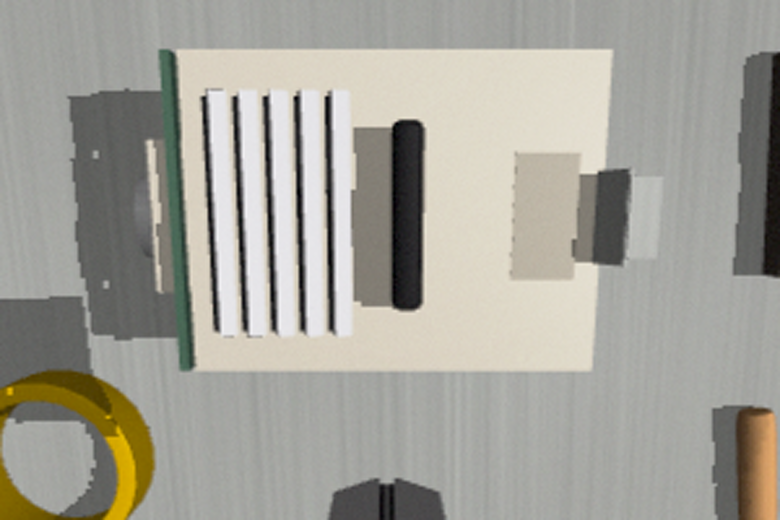

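View pics/c16s.png

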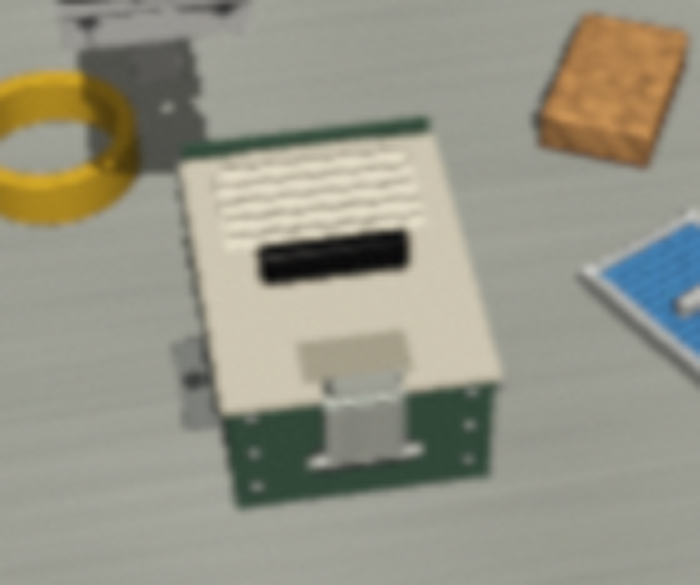

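View pics/top_16.png

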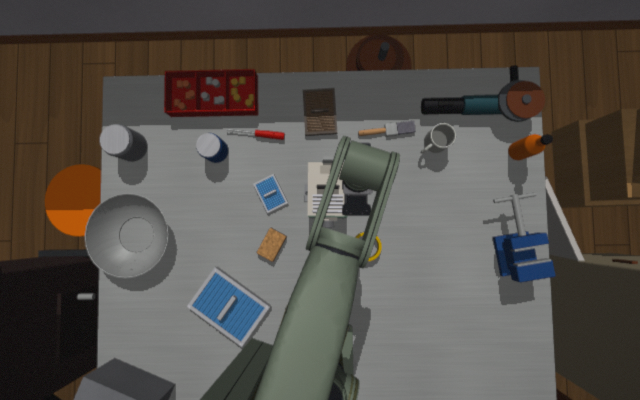

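```bash
python3 - <<'E'
from plant import env
from h import *
f=load("wrist_16")
q=lambda p,z:ray(f,(170+(p[0]+.5)/2.6-.5,40+(p[1]+.5)/2.6-.5),z)
c,s=np.cos(np.radians(HY)),np.sin(np.radians(HY))
h=lambda v:np.round([c*(v-H)[0]+s*(v-H)[1],-s*(v-H)[0]+c*(v-H)[1]],1)
a,b=q((612,50),94),q((592,371),94);print("rear corners",h(a),h(b),"sep",np.linalg.norm(a-b))
l,m=q((147,140),94),q((161,293),94);print("lip",h(l),h(m))
r=np.mean([q(p,118) for p in [(392,121),(424,121),(422,309),(392,309)]],0);print("ridge",h(r))
env.finish_job()
E
```

```text
rear corners [88.1 62.7] [ 88.4 -63.4] sep 126.13330937620793
lip [-93.8  30. ] [-92.6 -30.2]
ridge [8.9 0.1]
the job is handed in; nothing more can be done
```

The intake box is closed: the clean filter lies on its ledges, the cover's lip is hooked through the front slot, and the spring catch has snapped over the rear edge. I handed the job in at about 22 s. `finish_job()` gives no verdict, so the figures below are my own measurements.

- **Filter:** I used the middle-sized blue cassette. It touched the ledges at the expected height, and a picture after release put its centre within about 0.5 mm of the box's middle. I could not look at it again once the cover was on.
- **Hooking the cover:** The lip was through the slot with the cover tilted 0.30 rad. From the arm's pose, the lip was at x = -90 mm and z = 88 mm in the housing frame, and the picture showed it outside the front wall.
- **Pressing it shut:** The resistance rose to about 7.5 N and then dropped to zero as the catch gave. A further push stopped firmly at 94 mm, the closed height of the plate.
- **Last picture:** The cover looked flat. Its lip was about 93 mm in front of the box's middle, its rear edge was at +88 mm with the catch lying over it, and it was sideways centred to within 0.5 mm. I did not measure the catch angle; I judged the catch from the picture only.
- **Bystanders:** In the last top view they were where they had been, though the arm partly covered the tape roll. The arm was clear of everything when I handed in.

No check failed or disagreed.

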